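# Build up a clutch pack on its splined hub

## Task

Build up the clutch pack on the fixture: put the friction disc (the ring with inward teeth) over the splined hub, feel for its teeth with gentle turning and light pressure until they drop in, and seat it flat and fully home on the plate that is already there. Then lay the separator plate (smooth bore, two outward tabs) flat on the disc with its tabs down in the two forked posts. Never force either plate against the fixture (keep well under 25 N), and leave the jar and the two white lids where they are.

Things in the scene. Friction and masses are not known exactly. Their poses are not given: they have to be found in the camera images.
- fixture: Assembly fixture, fixed, immovable: round dark base (110 mm diameter, 10 mm thick), a pedestal carrying one flat plate (64 mm diameter), an upright splined hub in its middle and two forked posts at its +x and -x side. Its +y and -y sides are free for fingers: beside the plate there is only the base, 10 mm above the worktop. Origin: centre of the underside on the hub's axis, z up.
- seat (a point): Point on the hub's axis at the top face of the plate that already lies in the fixture, 34 mm above the worktop; axes as the fixture's. The disc is home when its origin lies here; the separator's origin then belongs 7 mm above. The plate is rigid: arrive slowly (about 10 mm/s) or let go of a guided plate about 1 mm above it.
- spline_top (a point): Point on the axis at the top of the hub's teeth, 24 mm above the seat. Hub: core 26 mm diameter, 6 even teeth 6 mm wide, out to 18 mm from the axis; above them a smooth 26 mm pilot goes 9 mm higher. Sprung: yields downward past about 2 N, 1.5 N more per mm, hard stop at 8 mm. It keeps its angle about z, which is random, NOT reported (this point has the fixture's yaw), to be seen or felt.
- slot_far (a point): Top of the slot in the post at the fixture's +x side, 41 mm from the axis, 24 mm above the seat. The post is two prongs, 35 to 47 mm from the axis, each 8 mm wide along y, with a 13 mm wide upright slot between them, open to the top and toward the hub.
- slot_near (a point): The same on the fixture's -x side, 41 mm from the axis.
- disc: Friction disc, loose, 90 g: flat steel ring with dark pads, outer diameter 64 mm (smooth rim to grip), 7 mm thick, bore 40 mm; 6 evenly spaced teeth, 7.5 mm wide, point inward to 14.5 mm from the axis, one on its +x. Both faces alike. Play between the hub's teeth: about 4 degrees either way, 1 mm sideways; not lined up, it rests on top of them. Origin: centre of the underside.
- separator: Separator plate, loose, 90 g: flat plain steel ring, outer diameter 64 mm, 7 mm thick, smooth bore 42 mm, no inward teeth; two tabs 10 mm wide stick out along its +x and -x to 43 mm from the centre (grip the rim across y, between the tabs). Half a turn leaves it the same. Origin: centre of the underside; starts flat on the worktop.
- jar_1: Bystander: clear sample jar, 56 mm diameter, 42 mm high, behind the fixture; origin at the centre of the underside.
- lid_a: Bystander: white round jar lid, 50 mm diameter, 12 mm high, on the robot's side of the fixture, left; origin at the centre of the underside.
- lid_b: Bystander: white round jar lid, 50 mm diameter, 12 mm high, on the robot's side of the fixture, right; origin at the centre of the underside.
Not all that is in view belongs to the job. Leave any blue look-alike of the separator alone. What is shaped like the disc but purple is not meant.

How it is judged:
On the way:
1. the friction disc is engaged on the splined hub and lies home on the lower plate (z of disc in the frame of seat between -0.003 and 0.0025 m and horizontal distance between disc and seat below 0.004 m and angle between disc's own z axis and vertical below 0.06 rad), for 0.2 s.
At the end, for the whole second after the job is handed in: The disc lies flat on the lower plate, teeth engaged (within 2.5 mm of the seat height, 4 mm of the axis); the separator lies flat on it (4 to 10 mm above the seat, 4 mm of the axis, tilt under 0.06 rad), tabs in the slots (within 0.12 rad); both at rest (all of step 1 and z of separator in the frame of seat between 0.004 and 0.01 m and horizontal distance between separator and seat below 0.004 m and angle between separator's own z axis and vertical below 0.06 rad and angle between the x axis of separator and the x axis of fixture, either way round below 0.12 rad and linear speed of each of disc, separator below 0.01 m/s); the robot touches nothing.
It fails at once if the friction disc is pressed against the fixture or hub with more than 25 N (contact force between disc and fixture above 25 N).
It fails at once if the separator plate is pressed against the fixture or hub with more than 25 N (contact force between separator and fixture above 25 N).
It fails at once if the separator plate is pressed on the disc with more than 25 N (contact force between separator and disc above 25 N).
It fails at once if the jar or a white lid is pushed away by more than 30 mm or tipped over (distance of any of jar_1, lid_a, lid_b from where it was at the start of the episode above 0.03 m or angle between any of jar_1, lid_a, lid_b's own z axis and vertical above 0.5 rad).
It also fails if it takes over 67 s, if anything falls off the work surface, if the arm or the gripper's body presses on something with over 40 N, if the wrist force passes 120 N, or if a joint passes its speed limit or range.

## Robot

A 7-joint arm with a two-finger parallel gripper is mounted at the origin on a cart in front of the work surface, level with it; the furniture and walls round the work are solid. World frame = base frame: x ahead of the robot, y to its left, z up, the work surface at z = 0. Lengths are in m, angles in rad, forces in N, time in s.
With the tool pointing down it reaches from about 0.4 to 0.925 m from the base axis. Payload 5.6 kg.
Tool frame: the origin (TCP) lies midway between the tips of the shut fingers; the grasp point (between the pads) lies 19 mm behind it; z points along the fingers, y is the direction in which the jaws open and shut (so a half turn about z gives the same grasp; the last joint's range is limited). The gripper opens to 85 mm and grips with 20 to 120 N. Pads are 22 mm wide; open, the fingers measure 114 mm over their backs; the gripper's body (76 mm by 85 mm) begins 54 mm behind the grasp point. The pads swing forward as they close: fully open they stand 13 mm farther back than shut.
Start: joints at [-1.253, 0.468, -0.012, 1.603, 0.006, 1.071, -0.056], TCP at [0.23, 0.608, 0.231] pointing down, gripper open.
Joint ranges: [-2.53, 2.53], [-0.31, 2.02], [-1.57, 1.55], [0.28, 2.44], [-1.29, 4.43], [0.15, 1.84], [-2.92, 2.92]. Speed limits (rad/s): [2.57, 2.57, 3.14, 3.14, 3.14, 3.14, 3.14].

## Interface

Orientations are given as [roll, pitch, yaw] about the fixed x, y, z axes, in that order (R = Rz(yaw) Ry(pitch) Rx(roll)).
In Python, from cell import * gives the robot as it stands.
- The arm moves only by the tool jog_arm, never from a script. Its argument "plan" is a list of rows, each an object with "travel": the shift along the tool's x, y, z in m, a list of three; "twist": the turn about the tool's z in degrees; "gripper": the opening, from 0 (shut) to 1 (fully open). A call has 1 to 5 rows; each row is the pose to reach, as a shift and turn from the pose commanded when the call began, along the tool's axes at that moment; what a row does not reach only later rows make up. A row lasts 1/10 s, in which the tool goes at most 50 mm and 8.59 degrees, less where a joint would pass 70% of its speed; a pose out of reach is approached as far as the arm can. A call with a gripper value outside its range is refused whole. The fingers move at their own pace and stop on an object; the grip force is fixed at half the most. Time passes only in rows, so rows that repeat a pose let the fingers close. It gives the time, the measured TCP pose, the force and the opening at its end, in the units of the state.
- observe(): the state, without advancing time (a new reading comes with each control period).
- get_image(name): name is "scene" or "top" or "wrist"; returns (picture, depth): 420x560x3 uint8, red, green, blue; 420x560 float32, m along the optical axis (not along the pixel's ray), 0 where there is no reading.
- camera_info(name): a dict with "mtx" (3x3 intrinsics, pixels), "R" (3x3) and "t" (3): a world point X has camera coordinates R X + t. Camera axes: x right, y down, z forward; pixel columns grow to the right and rows downward; lengths in m; the calibration is good to about 2 mm. The wrist camera is an equidistant fisheye: a pixel r from the principal point sees the ray r / f radians off the axis. A picture is of the moment at which its call begins: read the wrist's pose just before it. camera_info takes no time and is no camera call; for the wrist camera it gives the pose at the moment of the call.
- hand_in(): hands the job in, once; it reports no verdict.
Trained networks look in the newest picture that a camera, given by its name, has taken for a name from the list of things; names that differ only in an ending like _2 or _b are one class to them, and where a whole thing is asked for, a point or a joint stands for the part that bears it (a point fixed in the world has none). Each returns a list of dicts, best first, with "p" (0 to 1); they miss things now and then, are a little off and sometimes report something else, mostly with a low value. They report only what shows in the picture. A call takes as long as a camera call. They do not tell look-alikes from the thing itself.
- cut_out(name, camera): "region" (420x560 bool, what is visible of it) and "point" ([row, column] as shares, 0 to 1, of the picture: columns of its width, rows of its height, amid what is visible of it).
- spot_point(name, camera): "point" ([row, column] as shares, 0 to 1, of the picture: columns of its width, rows of its height: a listed point, or the origin of a listed thing).
The state is a dict: "clock": time; "joint_positions": joint angles; "qd": joint speeds; "joint_torque": joint torques, N m; "tool_pos": TCP position; "eef_rot": TCP orientation; "contact_force": force on the tool from outside, world axes, zero at the start; "wrist_torque": the same for the moment, N m; "grip_width": finger opening in m.
Only numpy, scipy, OpenCV 4.12 (cv2) and the standard library are available. Lean on these libraries where they do the work, as an engineer would, in place of code of your own. Each camera call takes 0.05 s, during which the arm holds its last target.

## Working session

There is one attempt and no reset: what is moved stays moved. The work goes in short steps, Python scripts to look and compute and a tool call to move; the robot and the scene stay as the last step left them, time stands still between calls to the robot, and variables do not carry over. Pictures are saved under pics/ and viewed, and the job is handed in when it is done.

Besides the shell and the picture viewer there is one more tool, called as name([rows], argument=value, ...), one row to a line, values as JSON. jog_arm: Moves the arm, as the interface text tells. Its arguments: {"type":"object","properties":{"plan":{"type":"array"}},"required":["plan"]}

```bash
ls; mkdir -p pics; python3 - <<'E'
from cell import *
import cv2
s=observe(); print({k:(v if not hasattr(v,'round') else v) for k,v in s.items()})
for n in ["scene","top","wrist"]:
    im,d=get_image(n); cv2.imwrite(f"pics/{n}0.png",im[:,:,::-1])
    c=camera_info(n); print(n,c)
E
```

```text
pics
{'clock': 0.0, 'joint_positions': array([-1.25300518,  0.46838222, -0.01159987,  1.60366205,  0.00599789,
        1.07136504, -0.05630709]), 'qd': array([-0.00202154, -0.00060984, -0.00015489, -0.00074178, -0.00019573,
        0.00049308, -0.00105419]), 'joint_torque': array([-5.72550357e-05, -5.32385445e+01,  2.14981707e-02, -2.51307821e+01,
        1.14529574e-02,  7.81942072e-03,  1.55052641e-05]), 'tool_pos': array([0.22932478, 0.6075957 , 0.23031913]), 'eef_rot': array([-3.13981477e+00,  1.23800796e-04,  2.78072712e+00]), 'contact_force': array([-0.03874375, -0.91376669,  0.65841635]), 'wrist_torque': array([0.0244483 , 0.04287821, 0.03974314]), 'grip_width': 0.08568370846208763}
scene {'mtx': array([[403.26481016,   0.        , 279.76585264],
       [  0.        , 403.26481016, 212.59033719],
       [  0.        ,   0.        ,   1.        ]]), 'R': array([[ 0.84473978, -0.53498173, -0.01446529],
       [-0.40466161, -0.62080818, -0.67145081],
       [ 0.35023375,  0.57305476, -0.74090793]]), 't': array([-0.4213488 ,  0.32828239,  0.74955615])}
top {'mtx': array([[414.0540471 ,   0.        , 281.53867963],
       [  0.        , 414.0540471 , 212.11447431],
       [  0.        ,   0.        ,   1.        ]]), 'R': array([[ 0.00233362, -0.99955443,  0.02975743],
       [-0.99693721, -0.00465164, -0.0780677 ],
       [ 0.07817133, -0.02948411, -0.99650385]]), 't': array([0.06343578, 0.54454388, 1.054775  ])}
wrist {'mtx': array([[325.1922621 ,   0.        , 283.21622119],
       [  0.        , 325.1922621 , 208.51540944],
       [  0.        ,   0.        ,   1.        ]]), 'R': array([[ 0.3517423 ,  0.93609629, -0.00104376],
       [ 0.8959738 , -0.33634274,  0.29000779],
       [ 0.27112415, -0.10294319, -0.95702372]]), 't': array([-0.64998627, -0.04065963,  0.37980881])}
```

View pics/scene0.png

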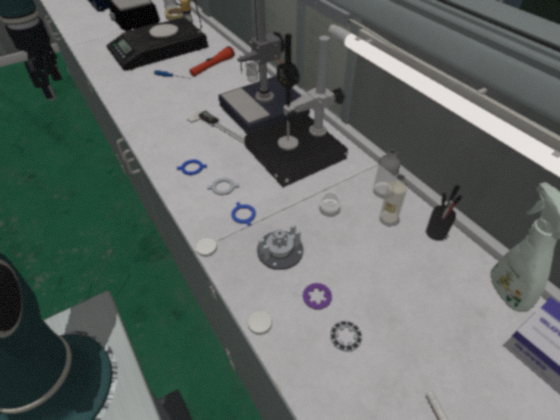

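View pics/top0.png

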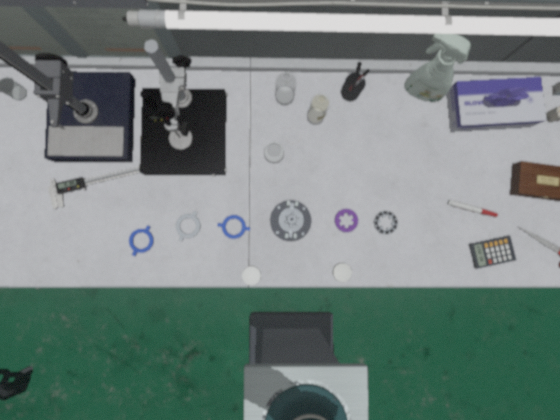

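View pics/wrist0.png

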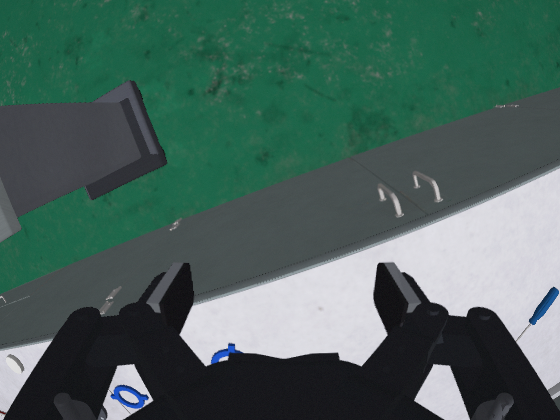

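The top view shows these disc candidates: black/steel ring at (386,222) and a purple one at (346,220), so the disc is at (386,222). The separator candidates are a grey ring at (188,226) and blue ones at (234,226) and (141,240), so the separator is at (188,226). The fixture is at (291,220), the lids at (251,275) and (343,272), and the jar at (274,152).

```bash
cat > h.py <<'E'
from cell import *
import cv2, numpy as np
def shot(n,tag):
    im,d=get_image(n); cv2.imwrite(f"pics/{n}_{tag}.png",im[:,:,::-1]); return im,d,camera_info(n)
def ray(c,u,v,fish=False):
    K=c['mtx']; x=(u-K[0,2])/K[0,0]; y=(v-K[1,2])/K[1,1]
    if fish:
        r=np.hypot(x,y); s=np.sin(r)/max(r,1e-9); dc=np.array([x*s,y*s,np.cos(r)])
    else: dc=np.array([x,y,1.])
    R=c['R']; return -R.T@c['t'], R.T@dc
def onz(c,u,v,z,fish=False):
    o,d=ray(c,u,v,fish); return o+d*(z-o[2])/d[2]
def proj(c,X,fish=False):
    p=c['R']@np.asarray(X,float)+c['t']; K=c['mtx']
    if fish:
        th=np.arctan2(np.hypot(p[0],p[1]),p[2]); q=p[:2]/max(np.hypot(p[0],p[1]),1e-9)*th
    else: q=p[:2]/p[2]
    return K[0,0]*q[0]+K[0,2],K[1,1]*q[1]+K[1,2]
E
python3 - <<'E'
from h import *
for cam in ["top","scene"]:
    im,d,c=shot(cam,"a"); 
    for n in ["disc","separator","fixture","jar_1","lid_a"]:
        for r in cut_out(n,cam)[:4]:
            m=r["region"]; vs,us=np.nonzero(m); 
            if len(us)==0: continue
            dd=d[m]; dd=dd[dd>0]
            z={"disc":.007,"separator":.007}.get(n,.01)
            print(cam,n,round(r["p"],2),m.sum(),round(us.mean(),1),round(vs.mean(),1),onz(c,us.mean(),vs.mean(),z).round(4))
    for n in ["spline_top","seat","slot_far","slot_near","fixture"]:
        for r in spot_point(n,cam)[:3]:
            v,u=r["point"][0]*420,r["point"][1]*560
            z={"spline_top":.058,"seat":.034,"slot_far":.058,"slot_near":.058}.get(n,0)
            print(cam,n,round(r["p"],2),round(u,1),round(v,1),onz(c,u,v,z).round(4))
    if cam=="top":
        a=cv2.resize(im[185:260,150:250],(800,600),interpolation=cv2.INTER_CUBIC); b=cv2.resize(im[185:260,250:410],(800,375),interpolation=cv2.INTER_CUBIC)
        cv2.imwrite("pics/cropA.png",a[:,:,::-1]);cv2.imwrite("pics/cropB.png",b[:,:,::-1])
E
```

```text
top disc 0.69 334 385.5 222.4 [ 0.5194 -0.21    0.007 ]
top disc 0.64 307 345.4 220.7 [ 0.5234 -0.1037  0.007 ]
top separator 0.84 267 232.6 227.5 [0.5046 0.1927 0.007 ]
top separator 0.8 279 140.8 241.4 [0.4678 0.4293 0.007 ]
top separator 0.65 383 187.4 225.7 [0.5088 0.3101 0.007 ]
top fixture 0.65 1380 290.1 220.7 [0.5228 0.0425 0.01  ]
top jar_1 0.7 354 273.5 152.9 [0.7025 0.0867 0.01  ]
top lid_a 0.85 294 250.6 275.5 [0.3805 0.1446 0.01  ]
top lid_a 0.83 292 341.8 272.3 [ 0.3887 -0.0922  0.01  ]
top spline_top 0.79 289.4 218.3 [0.5259 0.0467 0.058 ]
top seat 0.57 290.5 217.7 [0.529  0.0427 0.034 ]
top slot_far 0.71 293.8 205.2 [0.5589 0.0358 0.058 ]
top slot_far 0.61 289.3 217.8 [0.5271 0.047  0.058 ]
top slot_near 0.87 293.0 234.1 [0.4864 0.0377 0.058 ]
top fixture 0.8 290.2 219.8 [0.5257 0.0418 0.    ]
scene disc 0.77 488 345.7 335.8 [ 0.5194 -0.2132  0.007 ]
scene disc 0.62 499 316.4 295.9 [ 0.5236 -0.1082  0.007 ]
scene separator 0.83 239 221.6 186.0 [0.5063 0.308  0.007 ]
scene separator 0.69 239 242.6 213.8 [0.5051 0.1869 0.007 ]
scene separator 0.47 210 191.4 166.6 [0.47   0.4269 0.007 ]
scene fixture 0.87 1472 280.4 248.6 [0.5256 0.0391 0.01  ]
scene jar_1 0.57 440 329.4 203.2 [0.7107 0.0938 0.01  ]
scene lid_a 0.94 460 259.2 322.4 [ 0.3883 -0.0961  0.01  ]
scene spline_top 0.94 277.7 237.1 [0.5188 0.0388 0.058 ]
scene spline_top 0.15 225.6 181.8 [0.5033 0.2652 0.058 ]
scene seat 0.81 279.1 241.2 [0.5249 0.0432 0.034 ]
scene seat 0.74 209.5 246.8 [0.3823 0.1165 0.034 ]
scene slot_far 0.88 294.8 227.5 [0.5668 0.0412 0.058 ]
scene slot_far 0.23 259.4 322.6 [ 0.3782 -0.1192  0.058 ]
scene slot_near 0.66 264.8 245.4 [0.4823 0.0344 0.058 ]
scene fixture 0.8 283.0 249.3 [0.5335 0.0403 0.    ]
scene fixture 0.36 293.9 227.0 [0.5936 0.0839 0.    ]
```

View pics/cropA.png

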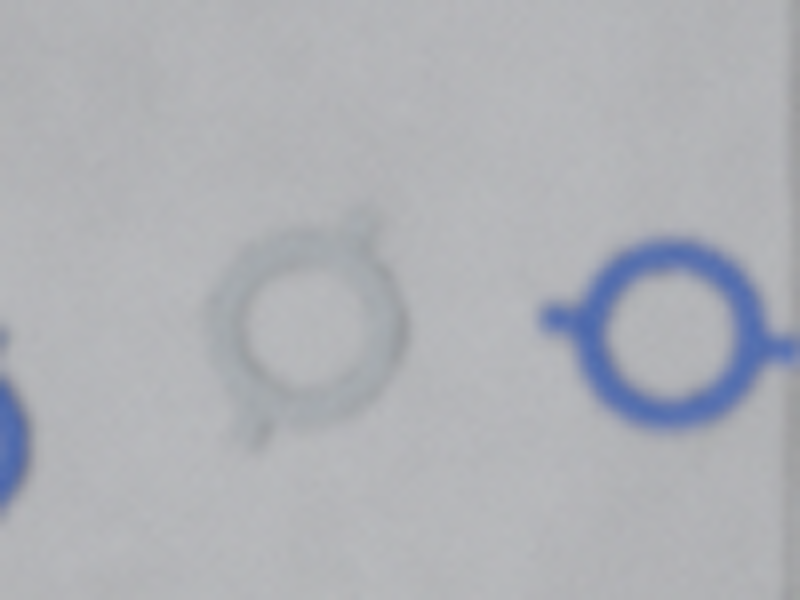

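View pics/cropB.png

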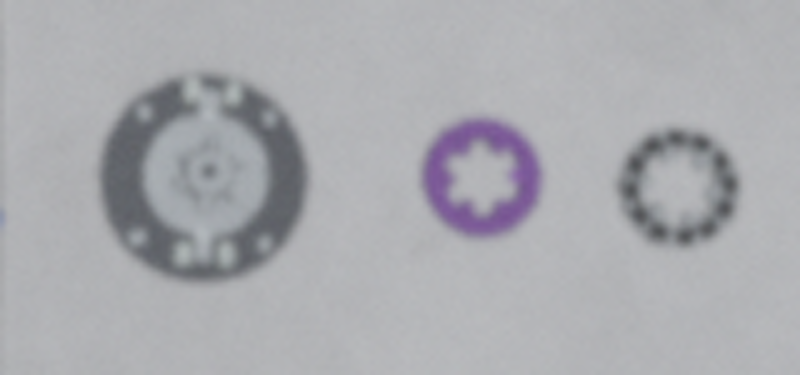

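```bash
cat >> h.py <<'E'
from scipy.spatial.transform import Rotation as Ro
def tool(s=None):
    s=s or observe(); return np.array(s['tool_pos']),Ro.from_euler('xyz',s['eef_rot']).as_matrix()
def plan(target,yaw=None,s=None):
    p,R=tool(s); t=R.T@(np.asarray(target)-p); y0=np.arctan2(R[1,0],R[0,0])
    tw=None if yaw is None else -np.degrees((yaw-y0+np.pi)%(2*np.pi)-np.pi)
    print("travel",t.round(4),"twist",tw,"| tcp",p.round(4),"yaw",round(y0,4))
E
python3 - <<'E'
from h import *
p,R=tool(); c=camera_info("wrist"); o=-c['R'].T@c['t']
print("cam in tool",(R.T@(o-p)).round(4),"axis in tool",(R.T@c['R'][2]).round(4), "x",(R.T@c['R'][0]).round(3))
# want camera near above fixture between
plan([0.45,0.04,0.25],np.pi)
plan([0.52,-0.21,0.22],np.pi)
E
```

```text
cam in tool [ 0.0722  0.0005 -0.1441] axis in tool [-2.899e-01  7.000e-04  9.571e-01] x [ 0.001  1.    -0.   ]
travel [-0.4069 -0.4537 -0.0187] twist -20.676879497866587 | tcp [0.2295 0.6082 0.2313] yaw 2.7807
travel [-0.5606 -0.6629  0.0113] twist -20.676879497866587 | tcp [0.2295 0.6082 0.2313] yaw 2.7807
```

```bash
python3 - <<'E'
from h import *
plan([0.545,0.042,0.25],np.pi)
E
```

```text
travel [-0.4951 -0.4183 -0.0187] twist -20.676879497866587 | tcp [0.2295 0.6082 0.2313] yaw 2.7807
```

jog_arm([
  {"travel":[-0.495,-0.418,-0.019],"twist":-20.7,"gripper":1},
  {"travel":[-0.495,-0.418,-0.019],"twist":-20.7,"gripper":1},
  {"travel":[-0.495,-0.418,-0.019],"twist":-20.7,"gripper":1},
  {"travel":[-0.495,-0.418,-0.019],"twist":-20.7,"gripper":1},
  {"travel":[-0.495,-0.418,-0.019],"twist":-20.7,"gripper":1},
])

```text
clock: 1.75
tool_pos: [0.352, 0.3881, 0.2389]
eef_rot: [3.141, 0.0, -3.141]
contact_force: [0.9, 0.3, 0.1]
grip_width: 0.0851
```

```bash
python3 - <<'E'
from h import *
plan([0.545,0.042,0.25],np.pi)
E
```

```text
travel [-0.1928 -0.3462 -0.0112] twist 0.02994860432080489 | tcp [0.352  0.3881 0.2389] yaw -3.1411
```

jog_arm([
  {"travel":[-0.193,-0.346,-0.011],"twist":0,"gripper":1},
  {"travel":[-0.193,-0.346,-0.011],"twist":0,"gripper":1},
  {"travel":[-0.193,-0.346,-0.011],"twist":0,"gripper":1},
  {"travel":[-0.193,-0.346,-0.011],"twist":0,"gripper":1},
  {"travel":[-0.193,-0.346,-0.011],"twist":0,"gripper":1},
])

```text
clock: 2.25
tool_pos: [0.4738, 0.1698, 0.2461]
eef_rot: [3.141, 0.001, -3.141]
contact_force: [1.0, 0.8, 0.5]
grip_width: 0.0855
```

jog_arm([
  {"travel":[-0.06,-0.12,-0.006],"twist":0,"gripper":1},
  {"travel":[-0.065,-0.124,-0.006],"twist":0,"gripper":1},
  {"travel":[-0.065,-0.124,-0.006],"twist":0,"gripper":1},
  {"travel":[-0.065,-0.124,-0.006],"twist":0,"gripper":1},
])

```text
clock: 2.65
tool_pos: [0.5403, 0.041, 0.2522]
eef_rot: [-3.139, 0.002, 3.132]
contact_force: [-0.1, 1.0, -0.9]
grip_width: 0.0854
```

```bash
python3 - <<'E'
from h import *
plan([0.545,0.042,0.25],np.pi)
im,d,c=shot("wrist","fix1")
o=-c['R'].T@c['t'];print(o)
for n in ["spline_top","seat","slot_far","slot_near"]:
    for r in spot_point(n,"wrist")[:2]:
        v,u=r["point"][0]*420,r["point"][1]*560
        z={"spline_top":.058,"seat":.034,"slot_far":.058,"slot_near":.058}.get(n,0)
        print(n,round(r["p"],2),round(u,1),round(v,1),onz(c,u,v,z,True).round(4))
E
```

```text
travel [-0.0046  0.001   0.0022] twist -0.5371791704531848 | tcp [0.5403 0.041  0.2522] yaw 3.1322
[0.46680954 0.04498243 0.39574906]
spline_top 0.62 283.6 165.4 [0.5222 0.045  0.058 ]
slot_far 0.76 282.9 207.5 [0.5683 0.044  0.058 ]
slot_near 0.93 285.6 129.0 [0.4839 0.0472 0.058 ]
```

View pics/wrist_fix1.png

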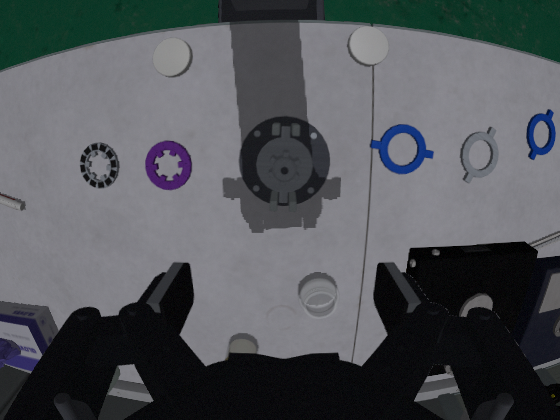

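The wrist view shows the fixture at (284,165), the disc at (100,165), the purple decoy at (168,165), and the grey separator at (480,154) with blue ones on either side. I'll enlarge the hub.

```bash
python3 - <<'E'
from h import *
im=cv2.imread("pics/wrist_fix1.png")
a=im[125:210,240:330].astype(float); a=np.clip((a-20)*2.2,0,255).astype(np.uint8)
a=cv2.resize(a,None,fx=6.6,fy=6.6,interpolation=cv2.INTER_CUBIC); cv2.imwrite("pics/hubc.png",a)
a=cv2.resize(im[135:195,70:200],None,fx=6,fy=6,interpolation=cv2.INTER_CUBIC); cv2.imwrite("pics/discc.png",a)
E
```

```text
(no output)
```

View pics/hubc.png

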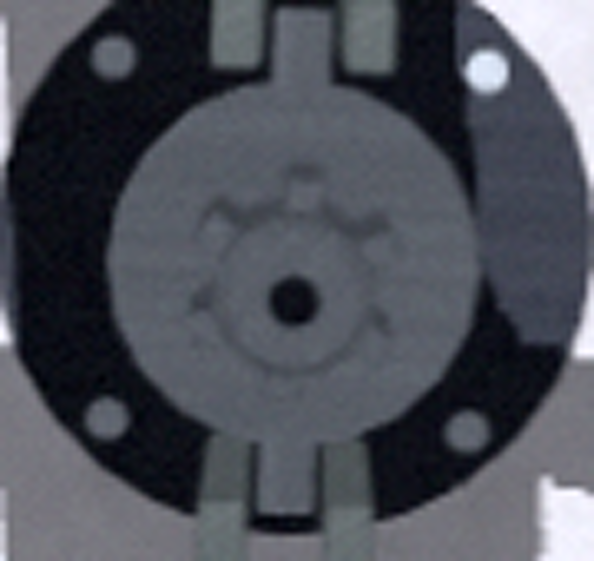

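View pics/discc.png

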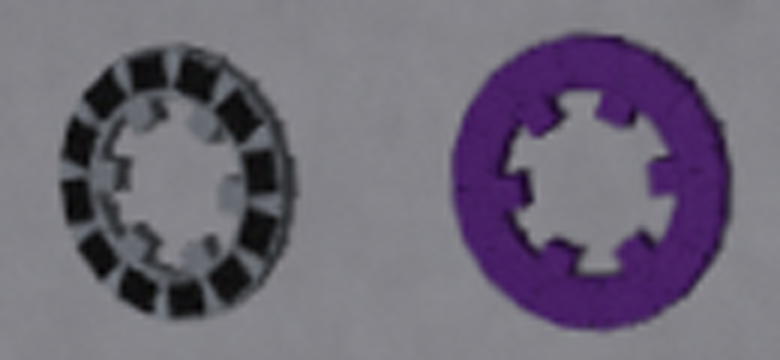

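```bash
cat > ov.py <<'E'
from h import *
def hubpts(phi,z,cx,cy):
    out=[]
    for k in range(6):
        a=phi+k*np.pi/3
        for r,w in [(13,-3),(18,-3),(18,3),(13,3)]:
            x,y=r/1000,w/1000; out.append([cx+x*np.cos(a)-y*np.sin(a),cy+x*np.sin(a)+y*np.cos(a),z])
    return np.array(out)
def circ(r,z,cx,cy,n=120):
    t=np.linspace(0,2*np.pi,n); return np.c_[cx+r*np.cos(t),cy+r*np.sin(t),np.full(n,z)]
def draw(a,c,P,f,off,col,fish,close=True):
    q=np.array([(np.array(proj(c,X,fish))-off+0.5)*f for X in P]).round().astype(np.int32)
    cv2.polylines(a,[q],close,col,1,cv2.LINE_AA)
E
python3 - <<'E'
from ov import *
c=camera_info("wrist")
im=cv2.imread("pics/wrist_fix1.png")
u0,v0=240,115
a=im[v0:v0+95,u0:u0+92].astype(float); a=np.clip((a-20)*2.2,0,255).astype(np.uint8)
a=cv2.resize(a,None,fx=6.3,fy=6.3,interpolation=cv2.INTER_CUBIC)
cx,cy,yaw,phi=.524,.0452,-.037,-.05
off=np.array([u0,v0])
for P,col in [(circ(.055,.010,cx,cy),(0,255,0)),(circ(.032,.034,cx,cy),(0,0,255)),(hubpts(phi,.058,cx,cy),(0,255,255)),(circ(.013,.067,cx,cy),(255,0,255))]:
    draw(a,c,P,6.3,off,col,True)
cv2.imwrite("pics/ov1.png",a)
E
```

```text
(no output)
```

View pics/ov1.png

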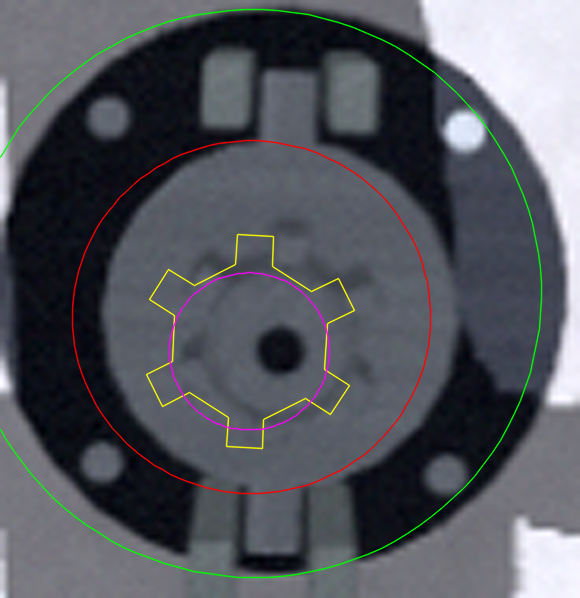

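```bash
cat >> ov.py <<'E'
def over(cam,tag,cx,cy,phi,box,f,gain=2.2,lo=20,take=True):
    import json
    if take:
        c=camera_info(cam); im,d=get_image(cam); cv2.imwrite(f"pics/{cam}_{tag}.png",im[:,:,::-1]); np.save(f"pics/{tag}.npy",c,allow_pickle=True)
    c=np.load(f"pics/{tag}.npy",allow_pickle=True).item(); im=cv2.imread(f"pics/{cam}_{tag}.png")
    u0,v0,w,h=box
    a=im[v0:v0+h,u0:u0+w].astype(float); a=np.clip((a-lo)*gain,0,255).astype(np.uint8)
    a=cv2.resize(a,None,fx=f,fy=f,interpolation=cv2.INTER_CUBIC)
    off=np.array([u0,v0]); fish=cam=="wrist"
    for P,col in [(circ(.055,.010,cx,cy),(0,255,0)),(circ(.032,.034,cx,cy),(0,0,255)),(hubpts(phi,.058,cx,cy),(0,255,255)),(circ(.013,.067,cx,cy),(255,0,255))]:
        draw(a,c,P,f,off,col,fish)
    cv2.imwrite(f"pics/ov_{tag}.png",a)
E
python3 - <<'E'
from ov import *
over("wrist","fix2",.524,.045,-.05,(240,115,92,95),6.3)
print(observe()['tool_pos'],observe()['clock'])
E
```

```text
[0.53755468 0.04939615 0.25151182] 2.95
```

View pics/ov_fix2.png

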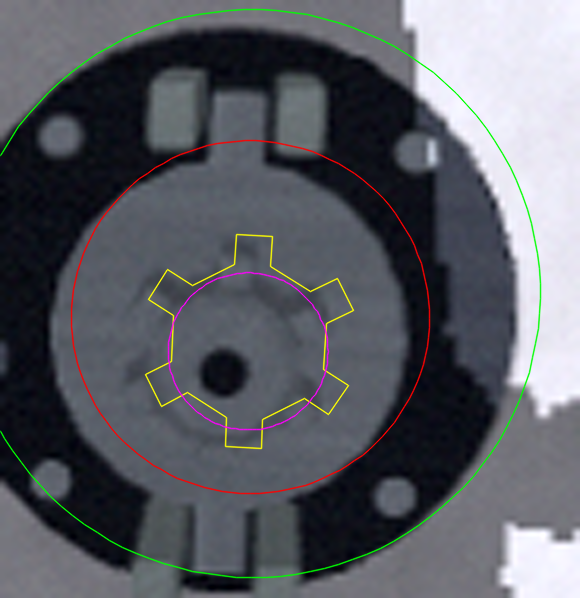

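jog_arm([
  {"travel":[0,0,0],"twist":0,"gripper":1},
  {"travel":[0,0,0],"twist":0,"gripper":1},
])

```text
clock: 3.15
tool_pos: [0.5379, 0.0486, 0.2516]
eef_rot: [3.141, 0.0, -3.14]
contact_force: [0.3, 0.1, 0.5]
grip_width: 0.0855
```

```bash
python3 - <<'E'
from ov import *
print(observe()['tool_pos'],observe()['qd'].round(3))
over("wrist","fix3",.524,.045,-.05,(240,115,92,95),6.3)
s=observe();print(s['tool_pos'],s['eef_rot'],s['qd'].round(3),s['clock'])
E
```

```text
[0.53788326 0.04856192 0.25162513] [ 0.004 -0.001  0.001  0.     0.     0.002  0.002]
[0.53792967 0.04837195 0.25161988] [ 3.14145651e+00  9.76764599e-05 -3.13996500e+00] [ 0.005  0.     0.004 -0.002  0.    -0.001  0.   ] 3.2
```

View pics/ov_fix3.png

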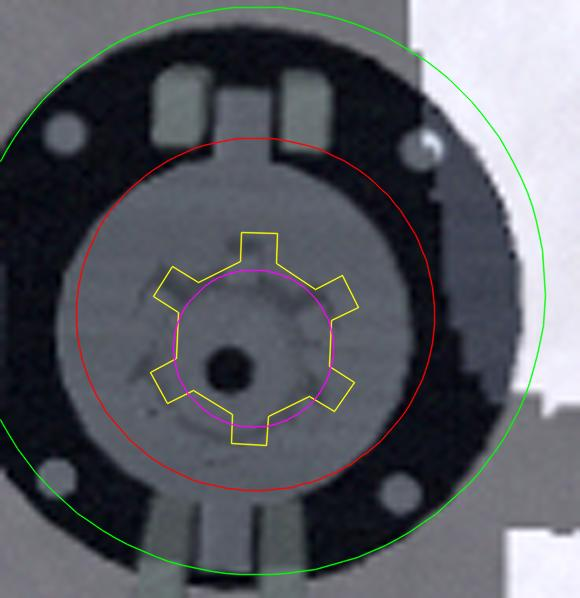

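```bash
python3 - <<'E'
from ov import *
over("wrist","fix3",.5277,.0412,-.05,(250,125,70,72),8.3,3.2,45,take=False)
im=cv2.imread("pics/wrist_fix3.png")[150:195,255:300].astype(float); a=np.clip((im-45)*3.5,0,255).astype(np.uint8)
cv2.imwrite("pics/hubraw.png",cv2.resize(a,None,fx=13,fy=13,interpolation=cv2.INTER_CUBIC))
E
```

```text
(no output)
```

View pics/ov_fix3.png

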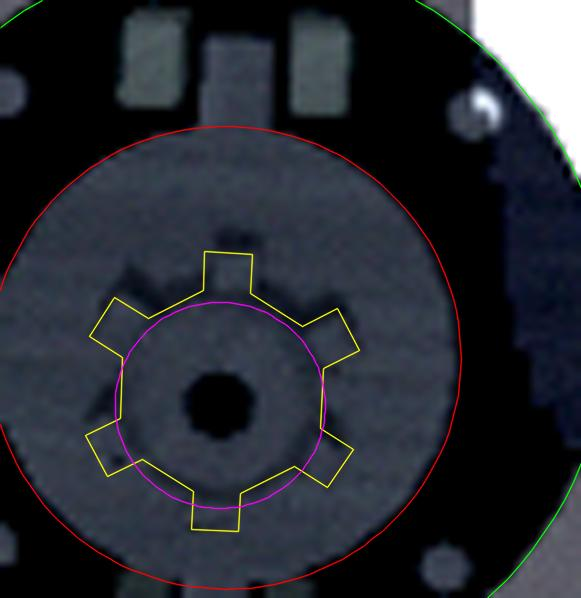

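View pics/hubraw.png

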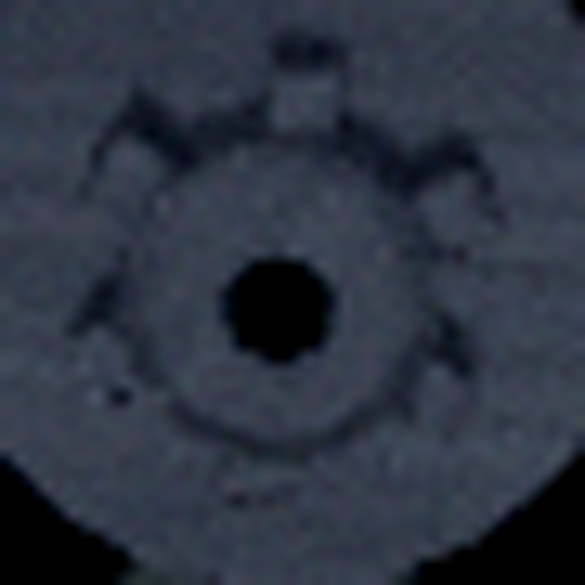

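```bash
python3 - <<'E'
from ov import *
c=np.load("pics/fix3.npy",allow_pickle=True).item()
for p in [(308,100),(130,165),(455,205),(105,355),(447,390)]:
    X=onz(c,255+p[0]/13-.5,150+p[1]/13-.5,.058,True); d=X[:2]-[.5277,.0412]
    a=np.degrees(np.arctan2(d[1],d[0])); print((1000*np.hypot(*d)).round(1),a.round(1),(a%60).round(1))
for phi in (-.14,-.10):
    over("wrist","fix3",.5277,.0412,phi,(255,150,45,45),13,3.5,45,take=False)
    import shutil; shutil.copy("pics/ov_fix3.png",f"pics/ovp{int(-phi*100)}.png")
# slots: fixture yaw from tab/prongs visible
c3=c
for n in []: pass
E
```

```text
15.7 172.2 52.2
15.9 -130.0 50.0
15.7 116.6 56.6
15.4 -69.4 50.6
15.8 58.4 58.4
```

View pics/ovp14.png

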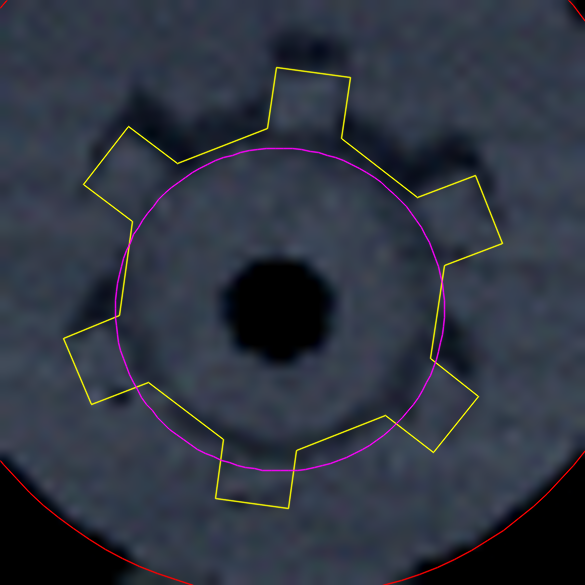

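jog_arm([
  {"travel":[0.003,-0.259,0.04],"twist":0,"gripper":1},
  {"travel":[0.003,-0.259,0.04],"twist":0,"gripper":1},
  {"travel":[0.003,-0.259,0.04],"twist":0,"gripper":1},
  {"travel":[0.003,-0.259,0.04],"twist":0,"gripper":1},
  {"travel":[0.003,-0.259,0.04],"twist":0,"gripper":1},
])

```text
clock: 3.7
tool_pos: [0.5352, -0.2009, 0.2133]
eef_rot: [3.142, 0.001, -3.14]
contact_force: [0.7, 0.4, 0.1]
grip_width: 0.0852
```

jog_arm([
  {"travel":[0,-0.008,0.01],"twist":0,"gripper":1},
  {"travel":[0,-0.008,0.01],"twist":0,"gripper":1},
  {"travel":[0,-0.008,0.01],"twist":0,"gripper":1},
  {"travel":[0,-0.008,0.01],"twist":0,"gripper":1},
  {"travel":[0,-0.008,0.01],"twist":0,"gripper":1},
])

```text
clock: 4.2
tool_pos: [0.5361, -0.2054, 0.204]
eef_rot: [3.141, 0.001, -3.138]
contact_force: [-0.6, 0.1, 0.1]
grip_width: 0.0853
```

```bash
python3 - <<'E'
from ov import *
s=observe();print(s['tool_pos'],s['eef_rot'],s['qd'].round(3),s['clock'])
c=camera_info("wrist"); im,d=get_image("wrist"); cv2.imwrite("pics/wrist_d1.png",im[:,:,::-1]); np.save("pics/d1.npy",c,allow_pickle=True)
for r in cut_out("disc","wrist")[:2]:
    m=r["region"]; vs,us=np.nonzero(m); print(r["p"],m.sum(),us.mean(),vs.mean(),onz(c,us.mean(),vs.mean(),.007,True))
E
```

```text
[ 0.53611416 -0.20542904  0.20395269] [ 3.14106662e+00  1.09155177e-03 -3.13808410e+00] [ 0.003 -0.001  0.009 -0.     0.    -0.002  0.001] 4.2
0.98 1779 372.66610455311974 174.05902192242834 [ 0.52771184 -0.10758551  0.007     ]
0.63 2088 277.9070881226054 168.50670498084293 [ 0.52315532 -0.21098113  0.007     ]
```

View pics/wrist_d1.png

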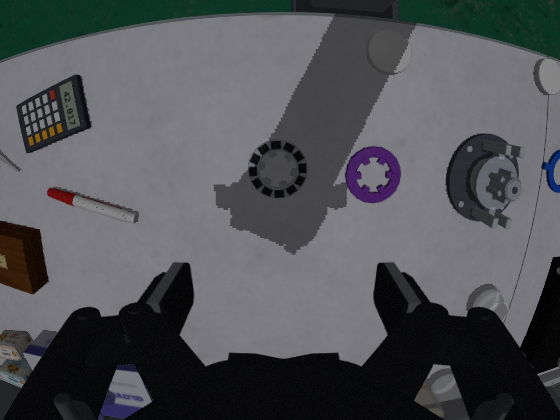

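The disc (black pads) sits at (278,168), with the purple look-alike to its right at (373,174). I'll overlay a disc model to get its centre and tooth phase.

```bash
cat >> ov.py <<'E'
def teeth(phi,z,cx,cy,w=3.75,r0=14.5,r1=20):
    out=[]
    for k in range(6):
        a=phi+k*np.pi/3
        for r,y in [(r1,-w),(r0,-w),(r0,w),(r1,w)]:
            x,yy=r/1000,y/1000; out.append([cx+x*np.cos(a)-yy*np.sin(a),cy+x*np.sin(a)+yy*np.cos(a),z])
    return np.array(out)
def overd(tag,cx,cy,phi,z,box,f,gain,lo,out):
    c=np.load(f"pics/{tag}.npy",allow_pickle=True).item(); im=cv2.imread(f"pics/wrist_{tag}.png")
    u0,v0,w,h=box
    a=im[v0:v0+h,u0:u0+w].astype(float); a=np.clip((a-lo)*gain,0,255).astype(np.uint8)
    a=cv2.resize(a,None,fx=f,fy=f,interpolation=cv2.INTER_CUBIC); b=a.copy()
    off=np.array([u0,v0])
    draw(a,c,circ(.032,z,cx,cy),f,off,(0,0,255),True); draw(a,c,teeth(phi,z,cx,cy),f,off,(0,255,255),True)
    cv2.imwrite(f"pics/{out}.png",np.hstack([b,a]))
E
python3 - <<'E'
from ov import *
overd("d1",.5232,-.211,0,.007,(244,135,68,68),5.8,2.2,20,"od1")
E
```

```text
(no output)
```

View pics/od1.png

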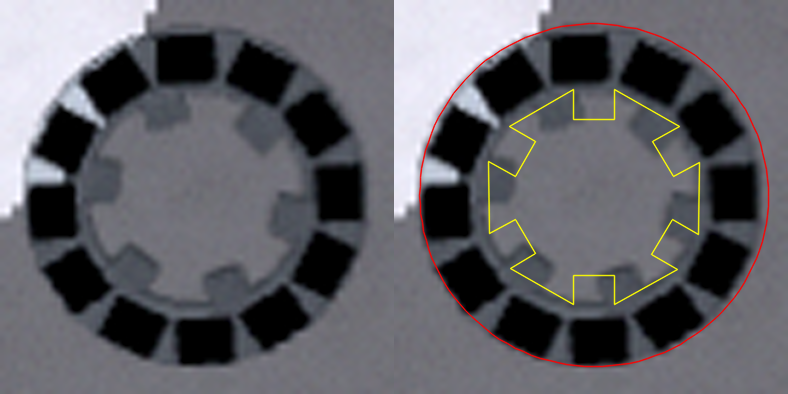

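```bash
python3 - <<'E'
from ov import *
c=np.load("pics/d1.npy",allow_pickle=True).item()
P=[(165,108),(260,130),(290,213),(228,283),(135,268),(103,180)]
X=np.array([onz(c,244+p[0]/5.8-.5,135+p[1]/5.8-.5,.007,True)[:2] for p in P])
ctr=X.mean(0);print("ctr",ctr)
d=X-ctr;a=np.degrees(np.arctan2(d[:,1],d[:,0]));print(a.round(1),(a%60).round(1),(1000*np.hypot(*d.T)).round(1))
# rim fit
im=cv2.imread("pics/wrist_d1.png")[135:203,244:312]
m=(im.max(2)<40).astype(np.uint8); ys,xs=np.nonzero(m); 
(e,r)=cv2.minEnclosingCircle(np.c_[xs,ys].astype(np.float32)); print(e,r,onz(c,244+e[0],135+e[1],.007,True))
overd("d1",.5234,-.212,np.radians(np.median(a%60)),.007,(244,135,68,68),5.8,2.2,20,"od2")
E
```

```text
ctr [ 0.52316683 -0.21149048]
[-160.7  137.5   80.6   19.8  -40.6 -100.6] [19.3 17.5 20.6 19.8 19.4 19.4] [17.5 17.  17.3 17.1 17.5 17.5]
(33.27027130126953, 34.135135650634766) 28.872314453125 [ 0.52383662 -0.21165654  0.007     ]
```

View pics/od2.png

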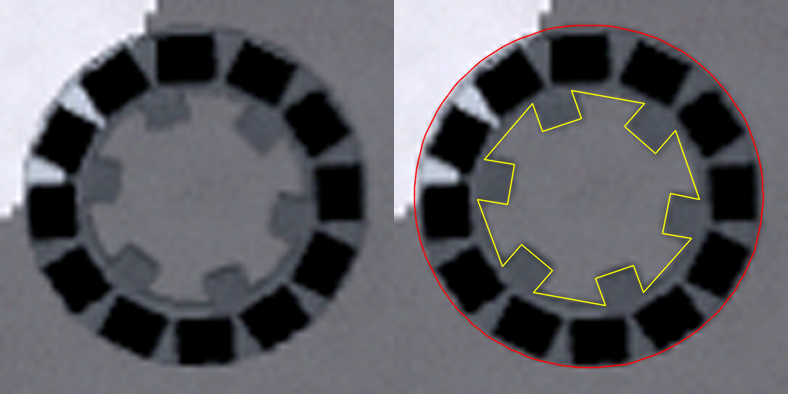

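jog_arm([
  {"travel":[0.0127,-0.0062,0.05],"twist":0,"gripper":1},
  {"travel":[0.0127,-0.0062,0.1],"twist":0,"gripper":1},
  {"travel":[0.0127,-0.0062,0.14],"twist":0,"gripper":1},
  {"travel":[0.0127,-0.0062,0.17],"twist":0,"gripper":1},
  {"travel":[0.0127,-0.0062,0.17],"twist":0,"gripper":1},
])

```text
clock: 4.8
tool_pos: [0.5198, -0.2119, 0.0297]
eef_rot: [3.139, -0.008, -3.14]
contact_force: [-0.1, 0.1, -0.9]
grip_width: 0.0852
```

jog_arm([
  {"travel":[0,0,0.005],"twist":0,"gripper":1},
  {"travel":[0,0,0.01],"twist":0,"gripper":1},
  {"travel":[0,0,0.01],"twist":0,"gripper":1},
  {"travel":[0,0,0.01],"twist":0,"gripper":1},
])

```text
clock: 5.2
tool_pos: [0.5235, -0.2137, 0.0246]
eef_rot: [-3.141, 0.002, -3.141]
contact_force: [0.3, 0.8, -0.6]
grip_width: 0.0853
```

```bash
python3 - <<'E'
from ov import *
s=observe();print(s['tool_pos'],s['eef_rot'],s['clock'])
c=camera_info("wrist"); im,d=get_image("wrist"); cv2.imwrite("pics/wrist_d2.png",im[:,:,::-1])
E
```

```text
[ 0.52349655 -0.21373008  0.02462932] [-3.14109603e+00  2.16237396e-03 -3.14109093e+00] 5.2
```

View pics/wrist_d2.png

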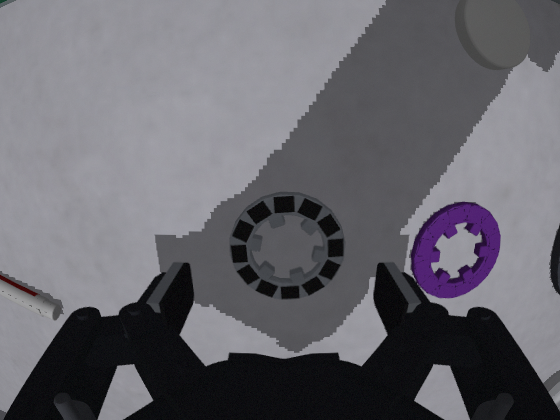

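```bash
python3 - <<'E'
from ov import *
c=camera_info("wrist")
im=cv2.imread("pics/wrist_d2.png")[180:310,220:355]
m=(im.max(2)<38).astype(np.uint8); n,l,st,ce=cv2.connectedComponentsWithStats(m)
P=np.array([onz(c,220+ce[i][0],180+ce[i][1],.007,True)[:2] for i in range(1,n) if 30<st[i,4]<700])
A=np.c_[2*P,np.ones(len(P))]; x=np.linalg.lstsq(A,(P**2).sum(1),rcond=None)[0]; print(len(P),x[:2],np.sqrt(x[2]+x[:2]@x[:2]))
p,R=tool(); print(p)
E
```

```text
12 [ 0.52422526 -0.21170689] 0.02641664808701811
[ 0.52340587 -0.21367581  0.02451158]
```

jog_arm([
  {"travel":[-0.0005,0.002,0.012],"twist":0,"gripper":1},
  {"travel":[-0.0005,0.002,0.022],"twist":0,"gripper":1},
  {"travel":[-0.0005,0.002,0.027],"twist":0,"gripper":1},
  {"travel":[-0.0005,0.002,0.027],"twist":0,"gripper":1},
  {"travel":[-0.0005,0.002,0.027],"twist":0,"gripper":1},
])

```text
clock: 5.75
tool_pos: [0.5229, -0.2116, -0.004]
eef_rot: [3.142, -0.001, -3.141]
contact_force: [-0.3, -0.2, 0.2]
grip_width: 0.0854
```

jog_arm([
  {"travel":[-0.001,0,-0.001],"twist":0,"gripper":0.82},
  {"travel":[-0.001,0,-0.001],"twist":0,"gripper":0.78},
  {"travel":[-0.001,0,-0.001],"twist":0,"gripper":0.7},
  {"travel":[-0.001,0,-0.001],"twist":0,"gripper":0.6},
  {"travel":[-0.001,0,-0.001],"twist":0,"gripper":0.6},
])

```text
clock: 6.25
tool_pos: [0.5247, -0.2118, -0.0008]
eef_rot: [3.141, 0.001, 3.141]
contact_force: [-3.2, 1.7, 12.1]
grip_width: 0.0595
```

jog_arm([
  {"travel":[0,0,0],"twist":0,"gripper":0.6},
])

```text
clock: 6.35
tool_pos: [0.5247, -0.2118, -0.0008]
eef_rot: [3.141, 0.001, 3.141]
contact_force: [-3.5, 1.1, 12.2]
grip_width: 0.0598
```

```bash
python3 - <<'E'
from ov import *
c=camera_info("wrist"); im,d=get_image("wrist"); a=im[200:420,130:430,::-1].astype(float); a=np.clip((a-5)*2.2,0,255).astype(np.uint8)
cv2.imwrite("pics/wrist_d3.png",cv2.resize(a,None,fx=2.6,fy=2.6))
E
```

```text
(no output)
```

View pics/wrist_d3.png

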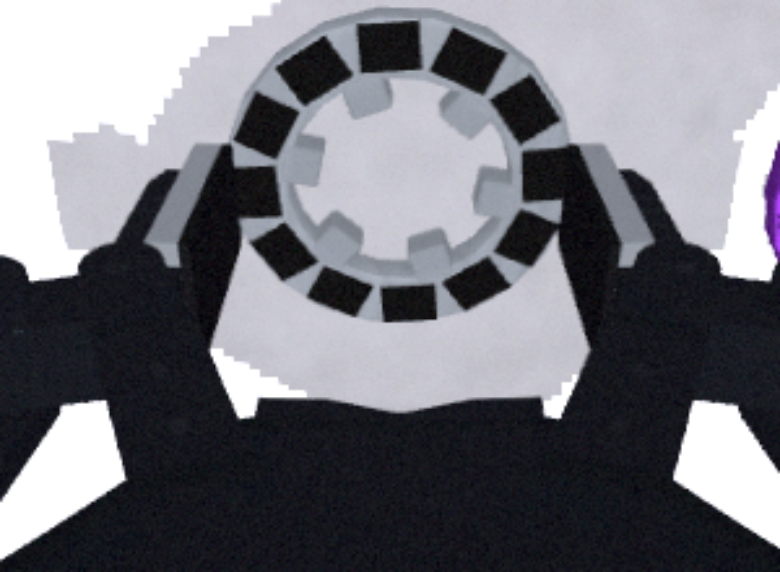

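jog_arm([
  {"travel":[0,0,-0.005],"twist":0,"gripper":0.6},
  {"travel":[0,0,-0.02],"twist":0,"gripper":0.6},
  {"travel":[0,0,-0.06],"twist":0,"gripper":0.6},
  {"travel":[0,0,-0.1],"twist":0,"gripper":0.6},
  {"travel":[0,0,-0.125],"twist":0,"gripper":0.6},
])

```text
clock: 6.9
tool_pos: [0.5252, -0.2121, 0.126]
eef_rot: [-3.14, 0.004, -3.141]
contact_force: [1.4, 0.0, -0.9]
grip_width: 0.0594
```

jog_arm([
  {"travel":[0,0.05,0],"twist":0,"gripper":0.6},
  {"travel":[0,0.1,0],"twist":0,"gripper":0.6},
  {"travel":[0,0.15,0],"twist":0,"gripper":0.6},
  {"travel":[0,0.2,0],"twist":0,"gripper":0.6},
  {"travel":[-0.003,0.24,0],"twist":0,"gripper":0.6},
])

```text
clock: 7.4
tool_pos: [0.5264, 0.0317, 0.1234]
eef_rot: [3.141, 0.0, -3.139]
contact_force: [0.3, -0.2, -1.1]
grip_width: 0.0595
```

jog_arm([
  {"travel":[0,0.01,0],"twist":0,"gripper":0.6},
  {"travel":[0,0.013,0],"twist":0,"gripper":0.6},
  {"travel":[0,0.013,0],"twist":0,"gripper":0.6},
  {"travel":[0,0.013,0],"twist":0,"gripper":0.6},
])

```text
clock: 7.8
tool_pos: [0.5271, 0.0394, 0.1227]
eef_rot: [-3.141, 0.0, 3.139]
contact_force: [-0.1, -0.0, -0.4]
grip_width: 0.0593
```

```bash
python3 - <<'E'
from ov import *
s=observe();print(s['tool_pos'],s['eef_rot'],s['qd'].round(3),s['clock'],s['contact_force'],s['grip_width'])
c=camera_info("wrist"); im,d=get_image("wrist"); cv2.imwrite("pics/wrist_h1.png",im[:,:,::-1]); np.save("pics/h1.npy",c,allow_pickle=True); np.save("pics/h1d.npy",d)
a=im[140:340,150:410,::-1].astype(float); a=np.clip((a-10)*2.4,0,255).astype(np.uint8)
cv2.imwrite("pics/h1c.png",cv2.resize(a,None,fx=3,fy=3,interpolation=cv2.INTER_CUBIC))
E
```

```text
[0.52708209 0.03937926 0.12265207] [-3.14079565e+00  2.57000471e-04  3.13909874e+00] [ 0.008  0.001 -0.002  0.001 -0.003 -0.001 -0.   ] 7.8 [-0.06536631 -0.01134699 -0.37476812] 0.059274336125385824
```

View pics/h1c.png

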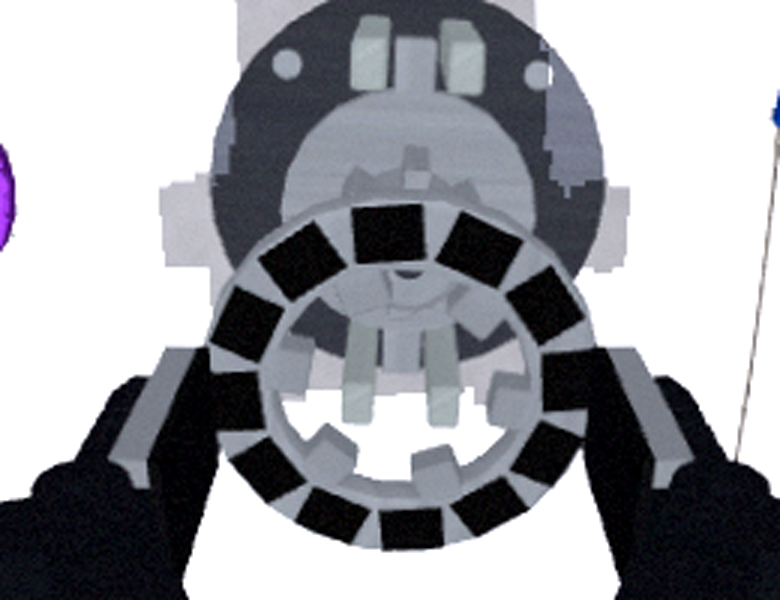

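```bash
cat >> ov.py <<'E'
def padfit(tag,box,thr,z,amin=60,amax=2000):
    c=np.load(f"pics/{tag}.npy",allow_pickle=True).item(); im=cv2.imread(f"pics/wrist_{tag}.png")
    u0,v0,w,h=box; m=(im[v0:v0+h,u0:u0+w].max(2)<thr).astype(np.uint8); n,l,st,ce=cv2.connectedComponentsWithStats(m)
    P=np.array([onz(c,u0+ce[i][0],v0+ce[i][1],z,True)[:2] for i in range(1,n) if amin<st[i,4]<amax])
    A=np.c_[2*P,np.ones(len(P))]; x=np.linalg.lstsq(A,(P**2).sum(1),rcond=None)[0]
    return P,x[:2],np.sqrt(x[2]+x[:2]@x[:2]),st[1:]
E
python3 - <<'E'
from ov import *
p,R=tool()
for z in (.126,.131,.136):
    P,ce,r,st=padfit("h1",(217,205,135,120),38,z,80,1000); print(len(P),ce,r)
    d=P-ce;a=np.degrees(np.arctan2(d[:,1],d[:,0])); print((a%30).round(1))
print(p)
c=np.load("pics/h1.npy",allow_pickle=True).item()
T=[(295,365),(480,310),(510,395),(435,465),(332,452)]
z=.131
X=np.array([onz(c,150+t[0]/3-.5,140+t[1]/3-.5,z,True)[:2] for t in T])
P,ce,r,st=padfit("h1",(217,205,135,120),38,z,80,1000)
d=X-ce; print((np.degrees(np.arctan2(d[:,1],d[:,0]))%60).round(1),np.hypot(*d.T)*1e3)
E
```

```text
13 [0.52640966 0.03951134] 0.029150647963873542
[12.2  4.5  1.4 15.1  7.5 29.1  9.3 13.2 13.1  8.3  0.8  5.9  3.3]
13 [0.52386946 0.0395126 ] 0.02811467464680872
[12.2  4.5  1.4 15.1  7.5 29.1  9.3 13.2 13.1  8.3  0.8  5.9  3.3]
13 [0.52132927 0.03951385] 0.027078701329735378
[12.2  4.5  1.4 15.1  7.5 29.1  9.3 13.2 13.1  8.3  0.8  5.9  3.3]
[0.52706128 0.03935291 0.12256346]
[22.3 14.3 19.7 18.6 20.1] [16.70389359 16.49989667 17.2671891  16.82534744 17.59130288]
```

```bash
python3 - <<'E'
from ov import *
overd("h1",.5258,.0394,np.radians(19.4),.131,(215,200,140,130),2.85,2.4,10,"oh1")
E
```

```text
(no output)
```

View pics/oh1.png

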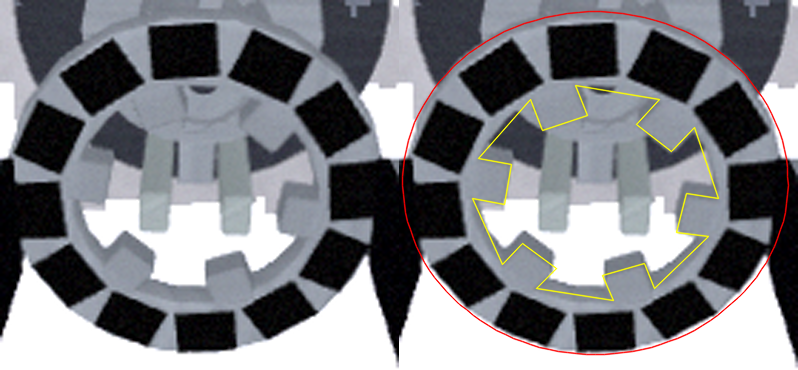

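jog_arm([
  {"travel":[-0.0014,0.0019,0.01],"twist":-4.2,"gripper":0.6},
  {"travel":[-0.0014,0.0019,0.02],"twist":-4.2,"gripper":0.6},
  {"travel":[-0.0014,0.0019,0.03],"twist":-4.2,"gripper":0.6},
  {"travel":[-0.0014,0.0019,0.04],"twist":-4.2,"gripper":0.6},
  {"travel":[-0.0014,0.0019,0.04],"twist":-4.2,"gripper":0.6},
])

```text
clock: 8.35
tool_pos: [0.5272, 0.0428, 0.0807]
eef_rot: [-3.141, -0.003, -3.069]
contact_force: [-0.5, 0.6, -0.9]
grip_width: 0.0592
```

jog_arm([
  {"travel":[0,0,0],"twist":0,"gripper":0.6},
  {"travel":[0,0,0],"twist":0,"gripper":0.6},
  {"travel":[0,0,0],"twist":0,"gripper":0.6},
])

```text
clock: 8.65
tool_pos: [0.5288, 0.0434, 0.0828]
eef_rot: [3.141, 0.001, -3.068]
contact_force: [-0.4, -0.2, -0.5]
grip_width: 0.0598
```

```bash
python3 - <<'E'
from ov import *
s=observe();print(s['tool_pos'],s['eef_rot'],s['clock'],s['contact_force'])
c=camera_info("wrist"); im,d=get_image("wrist"); cv2.imwrite("pics/wrist_h2.png",im[:,:,::-1]); np.save("pics/h2.npy",c,allow_pickle=True)
z=s['tool_pos'][2]
a=im[200:340,205:365,::-1].astype(float); a=np.clip((a-10)*2.4,0,255).astype(np.uint8)
f=3.6
a=cv2.resize(a,None,fx=f,fy=f,interpolation=cv2.INTER_CUBIC)
off=np.array([205,200])
draw(a,c,circ(.013,.067,.5277,.0412),f,off,(255,0,255),True)
cv2.imwrite("pics/h2c.png",a)
E
```

```text
[0.52878419 0.04344747 0.08283729] [ 3.14149395e+00  9.10391741e-04 -3.06793509e+00] 8.65 [-0.43565558 -0.23606193 -0.51809372]
```

View pics/h2c.png

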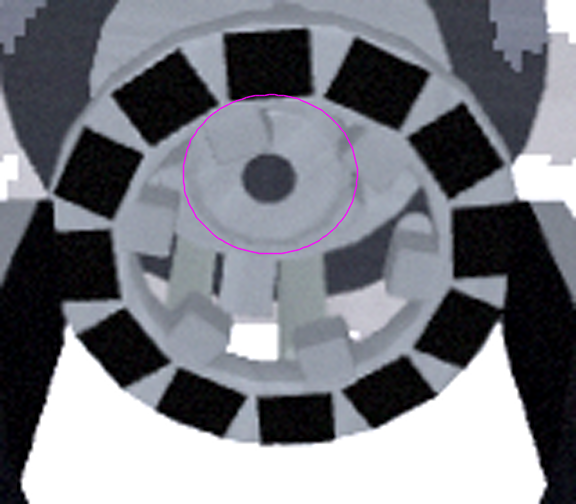

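jog_arm([
  {"travel":[0,-0.002,0.003],"twist":0,"gripper":0.6},
  {"travel":[0,-0.002,0.006],"twist":0,"gripper":0.6},
  {"travel":[0,-0.002,0.008],"twist":0,"gripper":0.6},
  {"travel":[0,-0.002,0.008],"twist":0,"gripper":0.6},
  {"travel":[0,-0.002,0.008],"twist":0,"gripper":0.6},
])

```text
clock: 9.2
tool_pos: [0.5285, 0.0414, 0.0743]
eef_rot: [-3.142, -0.0, -3.068]
contact_force: [0.8, 0.6, -1.3]
grip_width: 0.0594
```

jog_arm([
  {"travel":[0,0,0],"twist":0,"gripper":0.6},
  {"travel":[0,0,0],"twist":0,"gripper":0.6},
])

```text
clock: 9.4
tool_pos: [0.5287, 0.0414, 0.0745]
eef_rot: [3.142, 0.0, -3.068]
contact_force: [-0.6, -0.6, -0.5]
grip_width: 0.0594
```

jog_arm([
  {"travel":[0,0,0.003],"twist":0,"gripper":0.6},
  {"travel":[0,0,0.006],"twist":0,"gripper":0.6},
  {"travel":[0,0,0.009],"twist":0,"gripper":0.6},
  {"travel":[0,0,0.012],"twist":0,"gripper":0.6},
  {"travel":[0,0,0.0145],"twist":0,"gripper":0.6},
])

```text
clock: 9.9
tool_pos: [0.5285, 0.0413, 0.0595]
eef_rot: [-3.142, -0.0, -3.068]
contact_force: [0.2, 0.1, -0.4]
grip_width: 0.0595
```

jog_arm([
  {"travel":[0,0,0.001],"twist":0,"gripper":0.6},
  {"travel":[0,0,0.002],"twist":0,"gripper":0.6},
  {"travel":[0,0,0.003],"twist":0,"gripper":0.6},
  {"travel":[0,0,0.004],"twist":0,"gripper":0.6},
])

```text
clock: 10.3
tool_pos: [0.5286, 0.0414, 0.0559]
eef_rot: [3.142, 0.0, -3.068]
contact_force: [-1.3, 0.0, -1.0]
grip_width: 0.0593
```

jog_arm([
  {"travel":[0,0,0.001],"twist":0,"gripper":0.6},
  {"travel":[0,0,0.002],"twist":0,"gripper":0.6},
  {"travel":[0,0,0.003],"twist":0,"gripper":0.6},
])

```text
clock: 10.6
tool_pos: [0.5286, 0.0414, 0.0529]
eef_rot: [3.142, 0.0, -3.068]
contact_force: [0.3, -0.2, -1.2]
grip_width: 0.0592
```

jog_arm([
  {"travel":[0,0,0.001],"twist":0,"gripper":0.6},
  {"travel":[0,0,0.002],"twist":0,"gripper":0.6},
])

```text
clock: 10.8
tool_pos: [0.5286, 0.0414, 0.0508]
eef_rot: [3.142, 0.0, -3.068]
contact_force: [-0.8, 0.1, -0.5]
grip_width: 0.0594
```

jog_arm([
  {"travel":[0,0,0.0015],"twist":0,"gripper":0.6},
  {"travel":[0,0,0.003],"twist":0,"gripper":0.6},
  {"travel":[0,0,0.0045],"twist":0,"gripper":0.6},
  {"travel":[0,0,0.006],"twist":0,"gripper":0.6},
])

```text
clock: 11.2
tool_pos: [0.5286, 0.0414, 0.0447]
eef_rot: [-3.142, -0.0, -3.068]
contact_force: [-0.4, 0.5, -0.8]
grip_width: 0.0593
```

jog_arm([
  {"travel":[0,0,0.0015],"twist":0,"gripper":0.6},
  {"travel":[0,0,0.003],"twist":0,"gripper":0.6},
  {"travel":[0,0,0.0045],"twist":0,"gripper":0.6},
  {"travel":[0,0,0.006],"twist":0,"gripper":0.6},
])

```text
clock: 11.6
tool_pos: [0.5286, 0.0414, 0.0388]
eef_rot: [3.142, 0.0, -3.068]
contact_force: [0.2, -0.1, -0.6]
grip_width: 0.0597
```

jog_arm([
  {"travel":[0,0,0.001],"twist":0,"gripper":0.6},
  {"travel":[0,0,0.002],"twist":0,"gripper":0.6},
  {"travel":[0,0,0.003],"twist":0,"gripper":0.6},
  {"travel":[0,0,0.003],"twist":0,"gripper":0.6},
])

```text
clock: 12.0
tool_pos: [0.5285, 0.0414, 0.0358]
eef_rot: [-3.142, -0.0, -3.068]
contact_force: [0.5, 0.9, -0.3]
grip_width: 0.0592
```

jog_arm([
  {"travel":[0,0,0.0005],"twist":0,"gripper":0.6},
  {"travel":[0,0,0.001],"twist":0,"gripper":0.6},
  {"travel":[0,0,0.0015],"twist":0,"gripper":0.6},
])

```text
clock: 12.3
tool_pos: [0.5286, 0.0414, 0.0344]
eef_rot: [3.142, 0.0, -3.068]
contact_force: [-0.7, -0.1, -1.6]
grip_width: 0.0593
```

jog_arm([
  {"travel":[0,0,0.0005],"twist":0,"gripper":0.6},
  {"travel":[0,0,0.001],"twist":0,"gripper":0.6},
])

```text
clock: 12.5
tool_pos: [0.5286, 0.0414, 0.0334]
eef_rot: [3.142, 0.0, -3.068]
contact_force: [-1.3, -0.1, 5.2]
grip_width: 0.0595
```

jog_arm([
  {"travel":[0,0,-0.0005],"twist":0,"gripper":0.75},
  {"travel":[0,0,-0.0005],"twist":0,"gripper":0.85},
  {"travel":[0,0,-0.0005],"twist":0,"gripper":1},
  {"travel":[0,0,-0.0005],"twist":0,"gripper":1},
  {"travel":[0,0,-0.0005],"twist":0,"gripper":1},
])

```text
clock: 13.0
tool_pos: [0.5286, 0.0414, 0.034]
eef_rot: [3.142, 0.0, -3.068]
contact_force: [0.5, 0.5, -0.2]
grip_width: 0.0855
```

jog_arm([
  {"travel":[0,0,-0.03],"twist":0,"gripper":1},
  {"travel":[0,0,-0.07],"twist":0,"gripper":1},
  {"travel":[0.0,0,-0.12],"twist":2,"gripper":1},
  {"travel":[0.0,0,-0.15],"twist":4,"gripper":1},
  {"travel":[0.0,0,-0.15],"twist":4,"gripper":1},
])

```text
clock: 13.5
tool_pos: [0.5316, 0.0416, 0.1886]
eef_rot: [3.14, 0.009, -3.138]
contact_force: [0.3, 0.4, -0.3]
grip_width: 0.0853
```

jog_arm([
  {"travel":[0.0,0,0],"twist":0,"gripper":1},
  {"travel":[0.0,0,0],"twist":0,"gripper":1},
  {"travel":[0.0,0,0],"twist":0,"gripper":1},
])

```text
clock: 13.8
tool_pos: [0.5276, 0.0413, 0.1824]
eef_rot: [-3.141, -0.003, -3.137]
contact_force: [0.5, -0.1, 0.2]
grip_width: 0.0853
```

```bash
python3 - <<'E'
from ov import *
s=observe();print(s['tool_pos'],s['eef_rot'],s['clock'],s['contact_force'])
c=camera_info("wrist"); im,d=get_image("wrist"); cv2.imwrite("pics/wrist_p1.png",im[:,:,::-1]); np.save("pics/p1.npy",c,allow_pickle=True)
u,v=proj(c,[.5277,.0412,.041],True); u,v=int(u),int(v)
overd("p1",.5277,.0412,np.radians(23.5),.041,(u-50,v-50,100,100),4,2.4,15,"op1")
for n in ["slot_far","slot_near","seat"]:
    for r in spot_point(n,"wrist")[:1]:
        vv,uu=r["point"][0]*420,r["point"][1]*560; print(n,round(r["p"],2),onz(c,uu,vv,.058,True).round(4))
E
```

```text
[0.52759904 0.04126272 0.18239856] [-3.14092961e+00 -2.86751522e-03 -3.13749034e+00] 13.8 [ 0.46935766 -0.14007429  0.17721741]
slot_far 0.73 [0.5714 0.0404 0.058 ]
slot_near 0.88 [0.4845 0.0432 0.058 ]
seat 0.96 [0.5234 0.0396 0.058 ]
```

View pics/op1.png

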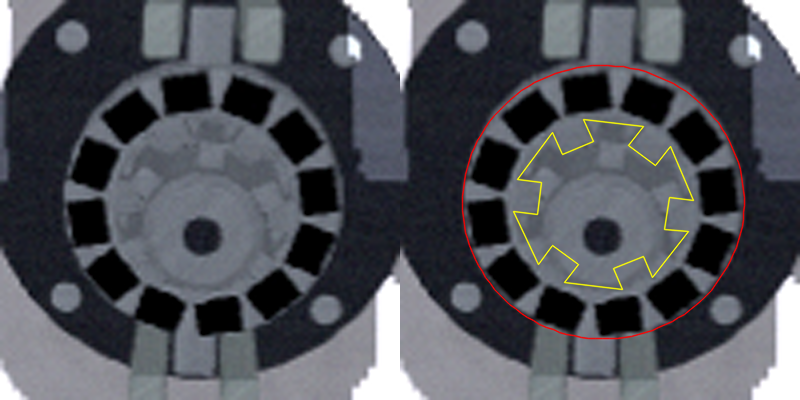

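```bash
python3 - <<'E'
from ov import *
c=np.load("pics/p1.npy",allow_pickle=True).item()
u,v=proj(c,[.5277,.0412,.041],True); u0,v0=int(u)-50,int(v)-50
f=lambda p,z:onz(c,u0+p[0]/4-.5,v0+p[1]/4-.5,z,True)[:2]
a,b=f((210,30),.034),f((195,350),.034); print(a,b,np.arctan2(*(b-a)[::-1]),(a+b)/2)
p,R=tool()
plan([.522,.309,.2],np.pi)
E
```

```text
[0.48864696 0.04258617] [0.56522711 0.03951257] -0.040114094776933194 [0.52693704 0.04104937]
travel [ 0.0052  0.2678 -0.017 ] twist 0.22261013668790092 | tcp [0.5282 0.0413 0.1831] yaw -3.1377
```

jog_arm([
  {"travel":[0.003,0.05,-0.017],"twist":6,"gripper":1},
  {"travel":[0.005,0.1,-0.017],"twist":12,"gripper":1},
  {"travel":[0.005,0.15,-0.017],"twist":20,"gripper":1},
  {"travel":[0.005,0.2,-0.017],"twist":27.5,"gripper":1},
  {"travel":[0.005,0.25,-0.017],"twist":27.5,"gripper":1},
])

```text
clock: 14.5
tool_pos: [0.5223, 0.2905, 0.2007]
eef_rot: [-3.141, 0.0, 2.663]
contact_force: [0.8, -0.5, 0.2]
grip_width: 0.0855
```

jog_arm([
  {"travel":[0.007,0.015,0],"twist":0,"gripper":1},
  {"travel":[0.007,0.015,0],"twist":0,"gripper":1},
  {"travel":[0.007,0.015,0],"twist":0,"gripper":1},
  {"travel":[0.007,0.015,0],"twist":0,"gripper":1},
])

```text
clock: 14.9
tool_pos: [0.5238, 0.3027, 0.2008]
eef_rot: [-3.141, 0.0, 2.663]
contact_force: [0.0, 0.2, 0.2]
grip_width: 0.0852
```

```bash
python3 - <<'E'
from ov import *
s=observe();print(s['tool_pos'],s['eef_rot'],s['clock'],s['contact_force'])
c=camera_info("wrist"); im,d=get_image("wrist"); cv2.imwrite("pics/wrist_s1.png",im[:,:,::-1]); np.save("pics/s1.npy",c,allow_pickle=True)
for r in cut_out("separator","wrist")[:3]:
    m=r["region"]; vs,us=np.nonzero(m); print(r["p"],m.sum(),us.mean(),vs.mean(),onz(c,us.mean(),vs.mean(),.007,True))
E
```

```text
[0.52380748 0.30270466 0.20077903] [-3.14050365e+00  4.05750878e-04  2.66257389e+00] 14.9 [0.0206399  0.19175355 0.21993628]
0.87 1695 282.9038348082596 168.63362831858407 [0.51186082 0.30933091 0.007     ]
0.87 1771 367.00959909655563 86.39808018068888 [0.47312697 0.42785719 0.007     ]
0.65 1520 190.09802631578947 215.91973684210527 [0.51054824 0.19245578 0.007     ]
```

View pics/wrist_s1.png

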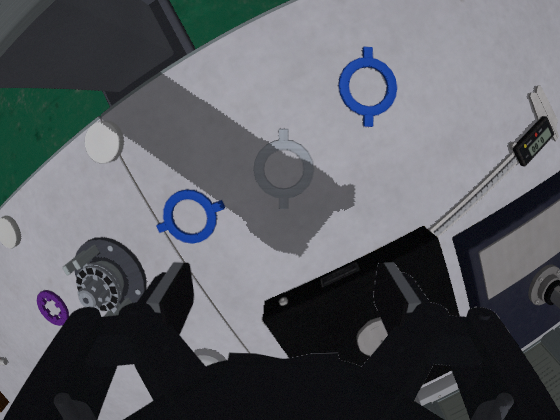

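```bash
cat >> ov.py <<'E'
def tabs(phi,z,cx,cy):
    P=[(-.043,-.005),(.043,-.005),(.043,.005),(-.043,.005)]
    return np.array([[cx+x*np.cos(phi)-y*np.sin(phi),cy+x*np.sin(phi)+y*np.cos(phi),z] for x,y in P])
def oversep(tag,cx,cy,phi,z,box,f,gain,lo,out):
    c=np.load(f"pics/{tag}.npy",allow_pickle=True).item(); im=cv2.imread(f"pics/wrist_{tag}.png")
    u0,v0,w,h=box
    a=im[v0:v0+h,u0:u0+w].astype(float); a=np.clip((a-lo)*gain,0,255).astype(np.uint8)
    a=cv2.resize(a,None,fx=f,fy=f,interpolation=cv2.INTER_CUBIC); b=a.copy(); off=np.array([u0,v0])
    for P,col in [(circ(.032,z,cx,cy),(0,0,255)),(circ(.021,z,cx,cy),(0,0,255)),(tabs(phi,z,cx,cy),(0,255,255))]: draw(a,c,P,f,off,col,True)
    cv2.imwrite(f"pics/{out}.png",np.hstack([b,a]))
E
python3 - <<'E'
from ov import *
oversep("s1",.5119,.3093,np.radians(-28),.007,(238,118,92,98),4.3,3,50,"os1")
c=np.load("pics/s1.npy",allow_pickle=True).item()
for p in [(265,310),(430,225)]: print(onz(c,*p,0.0,True),onz(c,*p,.03,True))
E
```

```text
[ 6.61920764e-01  2.05950292e-01 -5.55111512e-17] [0.64435732 0.21733421 0.03      ]
[0.65299339 0.43674852 0.        ] [0.63620665 0.42805236 0.03      ]
```

View pics/os1.png

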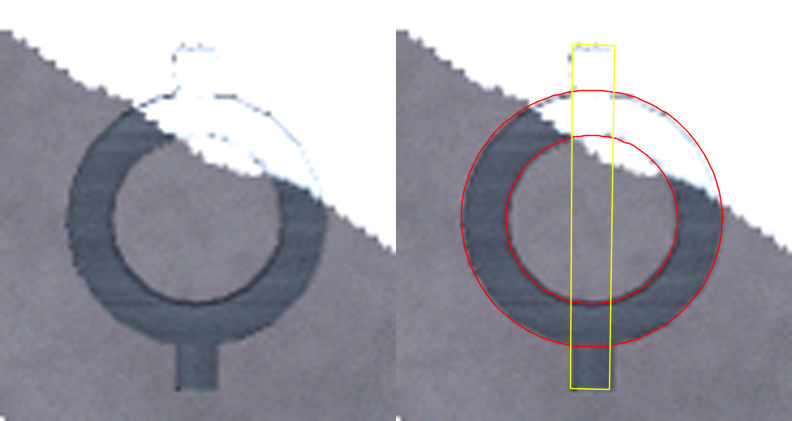

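jog_arm([
  {"travel":[0.013,0.0003,0.05],"twist":-0.2,"gripper":1},
  {"travel":[0.013,0.0003,0.1],"twist":-0.2,"gripper":1},
  {"travel":[0.013,0.0003,0.14],"twist":-0.2,"gripper":1},
  {"travel":[0.013,0.0003,0.17],"twist":-0.2,"gripper":1},
  {"travel":[0.013,0.0003,0.17],"twist":-0.2,"gripper":1},
])

```text
clock: 15.5
tool_pos: [0.5093, 0.3083, 0.027]
eef_rot: [-3.134, -0.004, 2.667]
contact_force: [-1.0, -0.0, -0.5]
grip_width: 0.0855
```

jog_arm([
  {"travel":[0,0,0],"twist":0,"gripper":1},
  {"travel":[0,0,0],"twist":0,"gripper":1},
  {"travel":[0,0,0],"twist":0,"gripper":1},
])

```text
clock: 15.8
tool_pos: [0.5133, 0.312, 0.0332]
eef_rot: [3.138, 0.002, 2.669]
contact_force: [0.0, -0.8, 0.6]
grip_width: 0.0857
```

```bash
python3 - <<'E'
from ov import *
s=observe();print(s['tool_pos'],s['eef_rot'],s['clock'])
plan([.5124,.309,.001],np.radians(152.8))
E
```

```text
[0.51325627 0.3120289  0.03316113] [3.13807150e+00 1.74228639e-03 2.66872183e+00] 15.8
travel [-0.0006 -0.0032  0.0322] twist 0.10649741637494674 | tcp [0.5133 0.312  0.0332] yaw 2.6687
```

jog_arm([
  {"travel":[0,-0.002,0.01],"twist":0,"gripper":1},
  {"travel":[0,-0.002,0.02],"twist":0,"gripper":1},
  {"travel":[0,-0.002,0.027],"twist":0,"gripper":1},
  {"travel":[0,-0.002,0.029],"twist":0,"gripper":1},
  {"travel":[0,-0.002,0.029],"twist":0,"gripper":1},
])

```text
clock: 16.3
tool_pos: [0.5106, 0.3093, 0.0011]
eef_rot: [-3.14, -0.001, 2.669]
contact_force: [0.1, 0.5, 0.0]
grip_width: 0.0853
```

jog_arm([
  {"travel":[0,0,0],"twist":0,"gripper":1},
  {"travel":[0,0,0],"twist":0,"gripper":1},
])

```text
clock: 16.5
tool_pos: [0.5112, 0.3097, 0.0021]
eef_rot: [3.141, 0.0, 2.669]
contact_force: [-0.3, 0.4, 0.1]
grip_width: 0.0853
```

```bash
python3 - <<'E'
from ov import *
plan([.5124,.309,.001],np.radians(152.8))
E
```

```text
travel [-0.0014 -0.      0.0011] twist 0.12226805620959044 | tcp [0.5112 0.3097 0.0021] yaw 2.669
```

jog_arm([
  {"travel":[-0.0014,0,0.001],"twist":0,"gripper":0.9},
  {"travel":[-0.0014,0,0.001],"twist":0,"gripper":0.8},
  {"travel":[-0.0014,0,0.001],"twist":0,"gripper":0.7},
  {"travel":[-0.0014,0,0.001],"twist":0,"gripper":0.6},
  {"travel":[-0.0014,0,0.001],"twist":0,"gripper":0.6},
])

```text
clock: 17.0
tool_pos: [0.5137, 0.3096, 0.0038]
eef_rot: [3.139, 0.001, 2.669]
contact_force: [-2.9, -2.2, 19.1]
grip_width: 0.0516
```

jog_arm([
  {"travel":[0,0,0],"twist":0,"gripper":0.6},
  {"travel":[0,0,0],"twist":0,"gripper":0.6},
])

```text
clock: 17.2
tool_pos: [0.5137, 0.3096, 0.0038]
eef_rot: [3.139, 0.001, 2.669]
contact_force: [-3.7, -2.0, 18.3]
grip_width: 0.0516
```

```bash
python3 - <<'E'
from ov import *
s=observe();print(s['tool_pos'],s['eef_rot'],s['clock'])
c=camera_info("wrist"); im,d=get_image("wrist"); a=im[200:420,130:430,::-1].astype(float); a=np.clip((a-5)*2.2,0,255).astype(np.uint8)
cv2.imwrite("pics/wrist_s3.png",cv2.resize(a,None,fx=2.6,fy=2.6))
E
```

```text
[0.51370532 0.30958342 0.0037688 ] [3.13862351e+00 1.16968750e-03 2.66866499e+00] 17.2
```

View pics/wrist_s3.png

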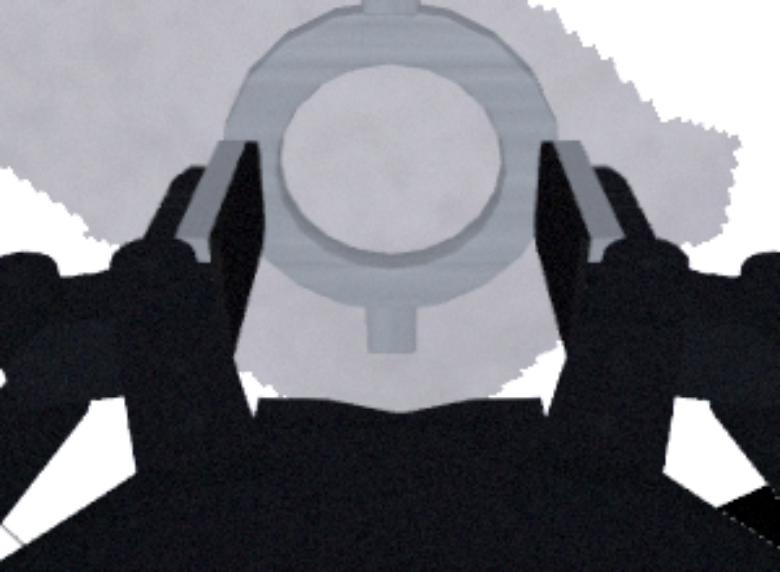

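The fingers closed onto the top face of the plate (width 51.6 mm, 18 N), because I was too high. I'll lift, open and grip again lower, at the height that worked for the disc.

jog_arm([
  {"travel":[0,0,-0.002],"twist":0,"gripper":0.8},
  {"travel":[0,0,-0.004],"twist":0,"gripper":1},
  {"travel":[0,0,-0.004],"twist":0,"gripper":1},
  {"travel":[0,0,-0.003],"twist":0,"gripper":1},
  {"travel":[0,0,-0.003],"twist":0,"gripper":1},
])

```text
clock: 17.75
tool_pos: [0.5118, 0.3087, 0.0034]
eef_rot: [-3.141, -0.0, 2.669]
contact_force: [0.5, 0.4, 0.0]
grip_width: 0.0855
```

```bash
python3 - <<'E'
from ov import *
s=observe();print(s['tool_pos'],s['eef_rot'],s['clock'])
c=camera_info("wrist"); im,d=get_image("wrist"); cv2.imwrite("pics/wrist_s4.png",im[:,:,::-1]); np.save("pics/s4.npy",c,allow_pickle=True)
oversep("s4",.5119,.3094,np.radians(-27.2),.007,(205,180,150,150),2.6,2,15,"os4")
E
```

```text
[0.5118438  0.30872059 0.00340399] [-3.14082974e+00 -3.78142392e-04  2.66903192e+00] 17.75
```

View pics/os4.png

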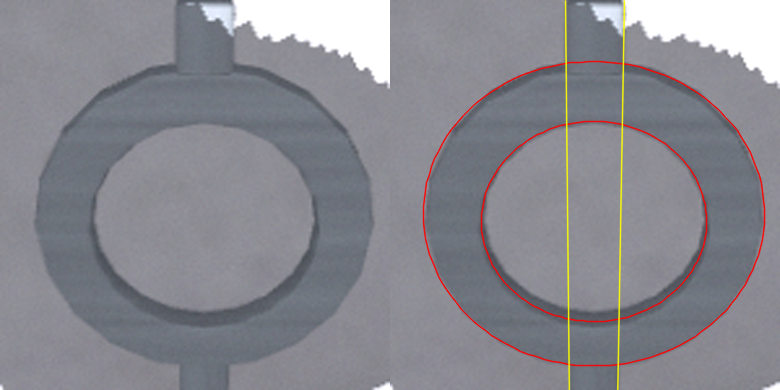

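jog_arm([
  {"travel":[0,0.0005,0.003],"twist":0,"gripper":1},
  {"travel":[0,0.0005,0.007],"twist":0,"gripper":1},
  {"travel":[0,0.0005,0.007],"twist":0,"gripper":1},
  {"travel":[0,0.0005,0.007],"twist":0,"gripper":0.85},
  {"travel":[0,0.0005,0.007],"twist":0,"gripper":0.78},
])

```text
clock: 18.3
tool_pos: [0.5124, 0.3093, -0.0031]
eef_rot: [-3.141, -0.0, 2.669]
contact_force: [-0.5, -0.7, 0.5]
grip_width: 0.0669
```

jog_arm([
  {"travel":[0,0,0],"twist":0,"gripper":0.73},
  {"travel":[0,0,0],"twist":0,"gripper":0.6},
  {"travel":[0,0,0],"twist":0,"gripper":0.6},
  {"travel":[0,0,0],"twist":0,"gripper":0.6},
])

```text
clock: 18.7
tool_pos: [0.5124, 0.3092, -0.0018]
eef_rot: [3.142, -0.0, 2.669]
contact_force: [-2.3, -2.1, 9.6]
grip_width: 0.0598
```

jog_arm([
  {"travel":[0,0,-0.005],"twist":0,"gripper":0.6},
  {"travel":[0,0,-0.03],"twist":0,"gripper":0.6},
  {"travel":[0,0,-0.07],"twist":0,"gripper":0.6},
  {"travel":[0,0,-0.11],"twist":0,"gripper":0.6},
  {"travel":[0,0,-0.13],"twist":0,"gripper":0.6},
])

```text
clock: 19.2
tool_pos: [0.5139, 0.3101, 0.1305]
eef_rot: [3.137, 0.002, 2.669]
contact_force: [-0.2, 0.5, -1.1]
grip_width: 0.0595
```

```bash
python3 - <<'E'
from ov import *
plan([.528,.0412,.125],np.radians(177.9))
E
```

```text
travel [-0.135  -0.233   0.0048] twist -24.99002145453404 | tcp [0.5139 0.3101 0.1305] yaw 2.6688
```

jog_arm([
  {"travel":[-0.025,-0.043,0],"twist":-5,"gripper":0.6},
  {"travel":[-0.05,-0.086,0],"twist":-10,"gripper":0.6},
  {"travel":[-0.075,-0.129,0],"twist":-15,"gripper":0.6},
  {"travel":[-0.1,-0.173,0],"twist":-20,"gripper":0.6},
  {"travel":[-0.12,-0.207,0],"twist":-25,"gripper":0.6},
])

```text
clock: 19.7
tool_pos: [0.5247, 0.0672, 0.1271]
eef_rot: [-3.141, 0.0, 3.107]
contact_force: [0.0, -0.2, -1.7]
grip_width: 0.0602
```

```bash
python3 - <<'E'
from ov import *
plan([.528,.0412,.125],np.radians(177.9))
E
```

```text
travel [-0.0041 -0.0258  0.0022] twist 0.11621238747420529 | tcp [0.5247 0.0672 0.1271] yaw 3.107
```

jog_arm([
  {"travel":[-0.003,-0.015,0],"twist":0,"gripper":0.6},
  {"travel":[-0.003,-0.028,0],"twist":0,"gripper":0.6},
  {"travel":[-0.003,-0.028,0],"twist":0,"gripper":0.6},
  {"travel":[-0.003,-0.028,0],"twist":0,"gripper":0.6},
  {"travel":[-0.003,-0.028,0],"twist":0,"gripper":0.6},
])

```text
clock: 20.2
tool_pos: [0.5269, 0.0442, 0.1268]
eef_rot: [3.141, -0.0, 3.108]
contact_force: [0.3, 1.1, -0.2]
grip_width: 0.0597
```

jog_arm([
  {"travel":[0,0,0],"twist":0,"gripper":0.6},
  {"travel":[0,0,0],"twist":0,"gripper":0.6},
])

```text
clock: 20.4
tool_pos: [0.527, 0.0434, 0.1268]
eef_rot: [3.141, -0.0, 3.107]
contact_force: [0.5, -0.2, -0.8]
grip_width: 0.0597
```

```bash
python3 - <<'E'
from ov import *
plan([.528,.0412,.125],np.radians(177.9))
c=camera_info("wrist"); im,d=get_image("wrist"); cv2.imwrite("pics/wrist_q1.png",im[:,:,::-1]); np.save("pics/q1.npy",c,allow_pickle=True)
p,R=tool()
ce=p+R@[.0005,0,0]
oversep("q1",ce[0],ce[1],np.radians(-2.2),p[2]+.009,(205,165,150,170),2.6,2,15,"oq1")
E
```

```text
travel [-0.0011 -0.0021  0.0018] twist 0.12263430620451846 | tcp [0.527  0.0434 0.1268] yaw 3.1071
```

View pics/oq1.png

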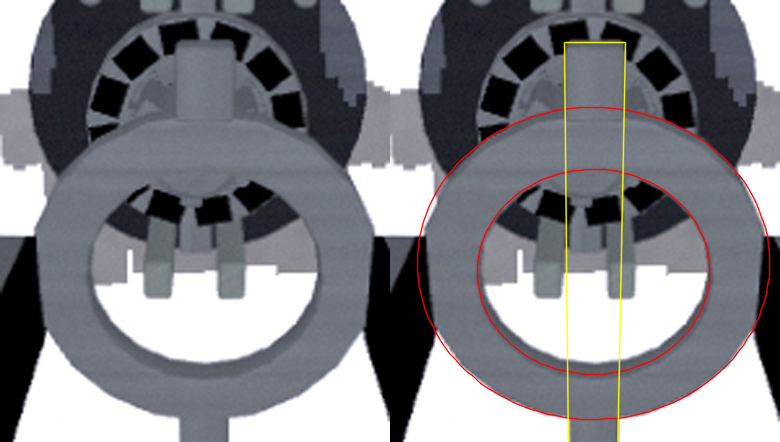

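jog_arm([
  {"travel":[-0.001,-0.002,0.01],"twist":0,"gripper":0.6},
  {"travel":[-0.001,-0.002,0.02],"twist":0,"gripper":0.6},
  {"travel":[-0.001,-0.002,0.03],"twist":0,"gripper":0.6},
  {"travel":[-0.001,-0.002,0.04],"twist":0,"gripper":0.6},
  {"travel":[-0.001,-0.002,0.044],"twist":0,"gripper":0.6},
])

```text
clock: 20.95
tool_pos: [0.527, 0.0401, 0.0812]
eef_rot: [-3.141, -0.002, 3.105]
contact_force: [-0.2, -0.2, -1.9]
grip_width: 0.0598
```

jog_arm([
  {"travel":[0,0,0],"twist":0,"gripper":0.6},
  {"travel":[0,0,0],"twist":0,"gripper":0.6},
  {"travel":[0,0,0],"twist":0,"gripper":0.6},
])

```text
clock: 21.25
tool_pos: [0.5283, 0.0403, 0.0833]
eef_rot: [3.141, 0.001, 3.105]
contact_force: [0.4, -0.7, -1.0]
grip_width: 0.0597
```

```bash
python3 - <<'E'
from ov import *
plan([.528,.0412,.07],np.radians(177.9))
c=camera_info("wrist"); im,d=get_image("wrist"); cv2.imwrite("pics/wrist_q2.png",im[:,:,::-1]); np.save("pics/q2.npy",c,allow_pickle=True)
p,R=tool()
oversep("q2",.5277,.0412,np.radians(-2.2),.058,(195,165,170,180),2.3,2,15,"oq2")
E
```

```text
travel [0.0004 0.0009 0.0133] twist 0.021481300732439545 | tcp [0.5283 0.0403 0.0833] yaw 3.1053
```

View pics/oq2.png

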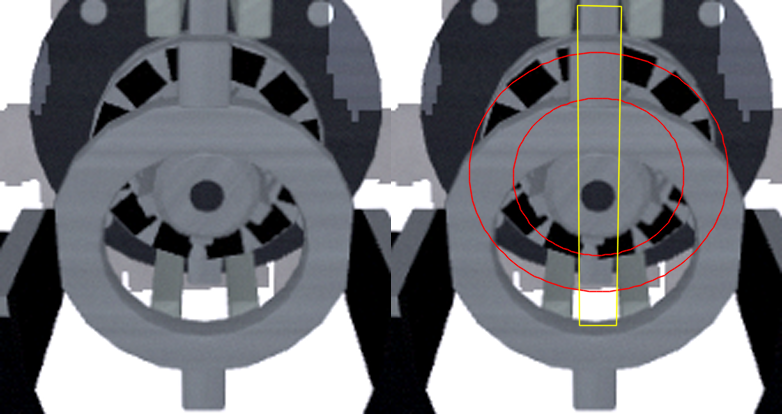

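jog_arm([
  {"travel":[0,0.0009,0.003],"twist":0,"gripper":0.6},
  {"travel":[0,0.0009,0.007],"twist":0,"gripper":0.6},
  {"travel":[0,0.0009,0.012],"twist":0,"gripper":0.6},
  {"travel":[0,0.0009,0.017],"twist":0,"gripper":0.6},
  {"travel":[0,0.0009,0.021],"twist":0,"gripper":0.6},
])

```text
clock: 21.8
tool_pos: [0.5277, 0.0411, 0.0612]
eef_rot: [-3.141, -0.001, 3.105]
contact_force: [-0.2, -0.7, -0.6]
grip_width: 0.0596
```

jog_arm([
  {"travel":[0,0,0],"twist":0,"gripper":0.6},
  {"travel":[0,0,0],"twist":0,"gripper":0.6},
])

```text
clock: 22.0
tool_pos: [0.5279, 0.0411, 0.0617]
eef_rot: [-3.141, -0.0, 3.105]
contact_force: [0.3, -0.0, -0.8]
grip_width: 0.0597
```

```bash
python3 - <<'E'
from ov import *
plan([.528,.0412,.056],np.radians(177.9))
c=camera_info("wrist"); im,d=get_image("wrist"); cv2.imwrite("pics/wrist_q3.png",im[:,:,::-1]); np.save("pics/q3.npy",c,allow_pickle=True)
oversep("q3",.5277,.0412,np.radians(-2.2),.069,(195,165,170,180),2.3,2,15,"oq3")
E
```

```text
travel [-0.0001  0.0001  0.0057] twist 0.022110368301001822 | tcp [0.5279 0.0411 0.0617] yaw 3.1053
```

View pics/oq3.png

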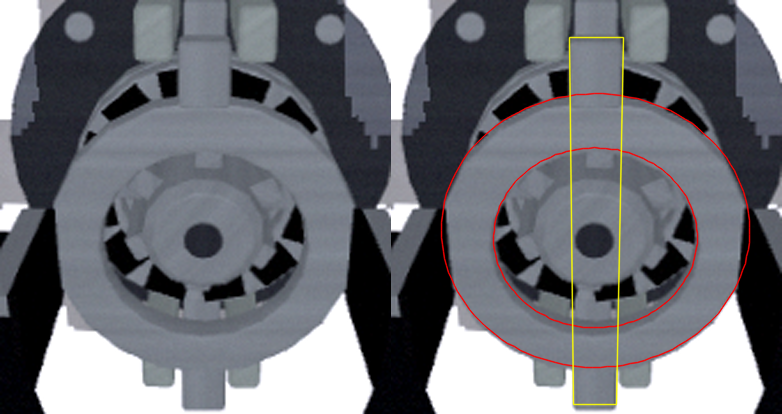

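jog_arm([
  {"travel":[0,-0.0002,0.0015],"twist":0,"gripper":0.6},
  {"travel":[0,-0.0002,0.003],"twist":0,"gripper":0.6},
  {"travel":[0,-0.0002,0.0045],"twist":0,"gripper":0.6},
  {"travel":[0,-0.0002,0.006],"twist":0,"gripper":0.6},
])

```text
clock: 22.45
tool_pos: [0.528, 0.041, 0.0558]
eef_rot: [3.142, 0.0, 3.105]
contact_force: [-0.1, -0.2, -1.3]
grip_width: 0.0597
```

jog_arm([
  {"travel":[0,0,0.001],"twist":0,"gripper":0.6},
  {"travel":[0,0,0.002],"twist":0,"gripper":0.6},
  {"travel":[0,0,0.003],"twist":0,"gripper":0.6},
])

```text
clock: 22.75
tool_pos: [0.528, 0.041, 0.0528]
eef_rot: [3.142, 0.0, 3.105]
contact_force: [0.2, -0.5, -1.1]
grip_width: 0.0601
```

jog_arm([
  {"travel":[0,0,0.0015],"twist":0,"gripper":0.6},
  {"travel":[0,0,0.003],"twist":0,"gripper":0.6},
  {"travel":[0,0,0.0045],"twist":0,"gripper":0.6},
])

```text
clock: 23.05
tool_pos: [0.528, 0.041, 0.0483]
eef_rot: [3.142, 0.0, 3.105]
contact_force: [0.5, -0.7, -0.9]
grip_width: 0.0597
```

jog_arm([
  {"travel":[0,0,0.0015],"twist":0,"gripper":0.6},
  {"travel":[0,0,0.003],"twist":0,"gripper":0.6},
  {"travel":[0,0,0.0045],"twist":0,"gripper":0.6},
])

```text
clock: 23.35
tool_pos: [0.528, 0.041, 0.0438]
eef_rot: [-3.142, 0.0, 3.105]
contact_force: [0.2, 0.2, -1.7]
grip_width: 0.06
```

jog_arm([
  {"travel":[0,0,0.001],"twist":0,"gripper":0.6},
  {"travel":[0,0,0.002],"twist":0,"gripper":0.6},
  {"travel":[0,0,0.003],"twist":0,"gripper":0.6},
])

```text
clock: 23.65
tool_pos: [0.528, 0.041, 0.0408]
eef_rot: [3.142, 0.0, 3.105]
contact_force: [0.0, -0.4, -1.2]
grip_width: 0.0599
```

jog_arm([
  {"travel":[0,0,0.0005],"twist":0,"gripper":0.6},
  {"travel":[0,0,0.001],"twist":0,"gripper":0.6},
])

```text
clock: 23.85
tool_pos: [0.528, 0.041, 0.0399]
eef_rot: [3.142, 0.0, 3.105]
contact_force: [0.0, 0.4, -1.7]
grip_width: 0.0599
```

jog_arm([
  {"travel":[0,0,0.0005],"twist":0,"gripper":0.6},
  {"travel":[0,0,0.001],"twist":0,"gripper":0.6},
])

```text
clock: 24.05
tool_pos: [0.528, 0.041, 0.0393]
eef_rot: [3.141, -0.0, 3.105]
contact_force: [-2.3, 0.6, 8.4]
grip_width: 0.0599
```

Contact at 8 N at the expected height. I'll release, retreat and check.

jog_arm([
  {"travel":[0,0,-0.0007],"twist":0,"gripper":0.6},
  {"travel":[0,0,-0.0007],"twist":0,"gripper":0.78},
  {"travel":[0,0,-0.0007],"twist":0,"gripper":0.9},
  {"travel":[0,0,-0.0007],"twist":0,"gripper":1},
  {"travel":[0,0,-0.0007],"twist":0,"gripper":1},
])

```text
clock: 24.55
tool_pos: [0.528, 0.041, 0.0396]
eef_rot: [3.142, 0.0, 3.105]
contact_force: [0.1, 1.2, 0.7]
grip_width: 0.0852
```

jog_arm([
  {"travel":[0,0,-0.02],"twist":0,"gripper":1},
  {"travel":[0,0,-0.06],"twist":0,"gripper":1},
  {"travel":[0,0,-0.1],"twist":0,"gripper":1},
  {"travel":[0,0,-0.14],"twist":0,"gripper":1},
  {"travel":[0,0,-0.14],"twist":0,"gripper":1},
])

```text
clock: 25.05
tool_pos: [0.5316, 0.0413, 0.185]
eef_rot: [3.139, 0.01, 3.105]
contact_force: [-0.1, 0.6, 0.1]
grip_width: 0.0853
```

jog_arm([
  {"travel":[0,0,0],"twist":0,"gripper":1},
  {"travel":[0,0,0],"twist":0,"gripper":1},
  {"travel":[0,0,0],"twist":0,"gripper":1},
  {"travel":[0,0,0],"twist":0,"gripper":1},
])

```text
clock: 25.45
tool_pos: [0.5273, 0.0408, 0.1784]
eef_rot: [-3.141, -0.002, 3.105]
contact_force: [0.0, -0.5, -0.1]
grip_width: 0.0855
```

```bash
python3 - <<'E'
from ov import *
s=observe();print(s['tool_pos'],s['clock'],s['contact_force'])
c=camera_info("wrist"); im,d=get_image("wrist"); cv2.imwrite("pics/wrist_e1.png",im[:,:,::-1]); np.save("pics/e1.npy",c,allow_pickle=True)
u,v=map(int,proj(c,[.5277,.0412,.048],True))
oversep("e1",.5277,.0412,-.038,.048,(u-50,v-55,100,110),4,2.4,15,"oe1")
o=-c['R'].T@c['t']
Z=[]
for a in np.linspace(0,2*np.pi,24,endpoint=False):
    uu,vv=proj(c,[.5277+.0265*np.cos(a),.0412+.0265*np.sin(a),.048],True); X=np.array([uu,vv]); dd=d[int(round(vv)),int(round(uu))]
    _,r=ray(c,uu,vv,True); r=r/(c['R'][2]@r); Z.append((o+r*dd)[2])
print(np.round(Z,4))
E
```

```text
[0.52731097 0.04084397 0.17841751] 25.45 [ 0.00153757 -0.46904869 -0.09171229]
[0.0492 0.0495 0.0497 0.0494 0.0503 0.05   0.0495 0.0498 0.0491 0.049
 0.0498 0.0501 0.0502 0.0499 0.0496 0.0495 0.0491 0.0491 0.05   0.0498
 0.0502 0.0498 0.0503 0.0491]
```

View pics/oe1.png

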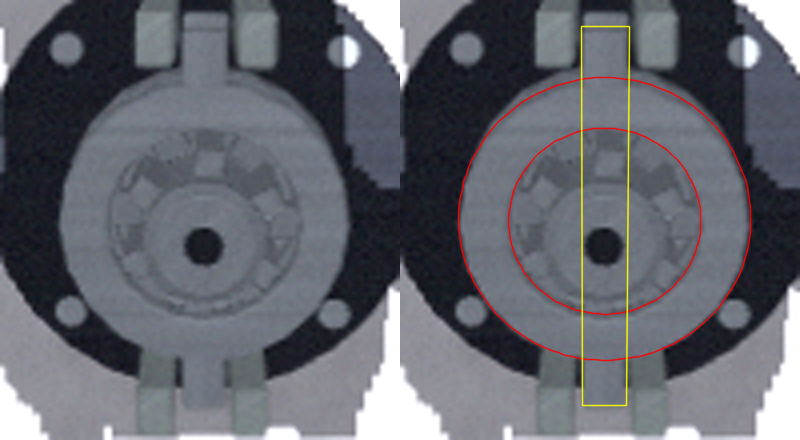

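```bash
python3 - <<'E'
from ov import *
c=camera_info("wrist"); im,d=get_image("wrist"); o=-c['R'].T@c['t']
def zat(X):
    uu,vv=proj(c,X,True); dd=np.median(d[int(vv)-1:int(vv)+2,int(uu)-1:int(uu)+2]); _,r=ray(c,uu,vv,True); r=r/(c['R'][2]@r); return (o+r*dd)[2]
cx,cy=.5277,.0412
print("pilot .067:",[round(zat([cx+.009*np.cos(a),cy+.009*np.sin(a),.067]),4) for a in np.arange(6)])
print("base .010:",[round(zat([cx+x,cy+y,.010]),4) for x,y in [(-.0,.045),(0,-.045),(-.01,.046),(-.01,-.046)]])
print("table 0:",round(zat([cx,cy+.075,0]),4),round(zat([cx,cy-.07,0]),4))
print("sep .048:",np.mean([zat([cx+.0265*np.cos(a),cy+.0265*np.sin(a),.048]) for a in np.linspace(0,6.28,30)]).round(4))
t,_,ct=shot("top","end"); sc,_,cs=shot("scene","end")
cv2.imwrite("pics/endsc.png",cv2.resize(sc[150:360,170:400,::-1],None,fx=2.8,fy=2.8))
E
```

```text
pilot .067: [np.float64(0.069), np.float64(0.0682), np.float64(0.0688), np.float64(0.0687), np.float64(0.068), np.float64(0.069)]
base .010: [np.float64(0.0117), np.float64(0.0118), np.float64(0.0119), np.float64(0.0122)]
table 0: 0.0017 0.0015
sep .048: 0.0495
```

View pics/endsc.png

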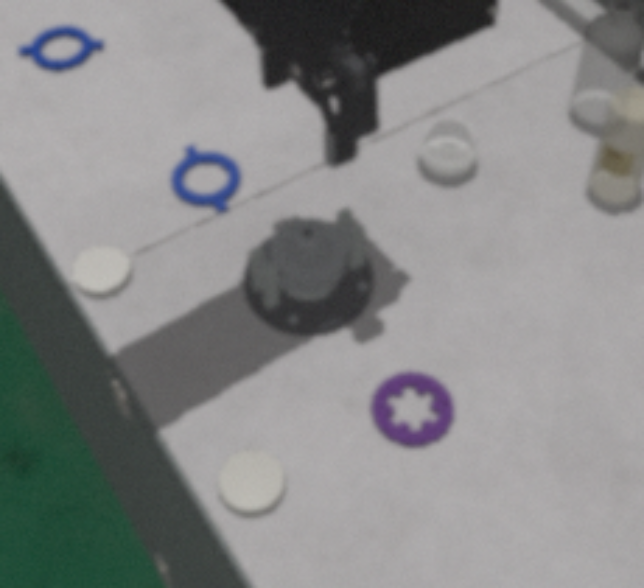

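The scene view shows the stack seated on the fixture at (310,275). The lids at (100,270) and (250,482) and the jar at (447,155) look untouched, and the arm is clear. The depth bias is about +1.6 mm on every surface, which puts the separator's top at 0.048, as wanted. I'm handing in.

```bash
python3 -c "
from cell import *
print(hand_in())"
```

```text
the job is handed in; nothing more can be done
None
```

The clutch pack is assembled and handed in at about 25.6 s of the 67 s allowed. No verdict was reported.

**Friction disc:** I read its tooth angle and the hub's from the wrist pictures and turned it 4° to match. It dropped between the hub teeth with no measurable resistance, so no searching was needed. It met the lower plate at the expected height with about 5 N.

**Separator plate:** My first grasp was too high. The fingers closed on its top face and pressed it on the worktop with about 18 N, but it did not shift noticeably. I gripped it again lower, lowered its tabs into the slots and met the disc with about 8 N.

**Last checks:**
- **Fit:** The separator outline matched the model centred on the fixture, with both tabs between the prongs.
- **Height:** The wrist depth read the separator's top face at 0.0495 m instead of the expected 0.048 m. The same picture read 1.5 to 2 mm high on the hub, base and worktop, so I take this as a camera offset. The rim was level to about 0.6 mm.
- **Disc:** It could only be checked directly before the separator covered it. It then lay centred and flat, with its teeth in the hub's gaps.
- **Surroundings:** The jar and lids looked unmoved in the scene picture, though I did not measure them. The gripper was open and clear of everything.

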